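Clear tile chips off the dehumidifier's drip plate and put its cartridge back to dry

ROBOT

A 6-joint arm with a two-finger parallel gripper is mounted at the origin on the work surface. World frame = base frame: x ahead of the robot, y to its left, z up, the work surface at z = 0. Lengths are in mm, angles in rad, forces in N, time in s.
With the tool pointing down it reaches from about 275 to 1000 mm from the base axis. Payload 8.4 kg.
Tool frame: the origin (TCP) lies midway between the tips of the shut fingers; the grasp point (between the pads) lies 19 mm behind it; z points along the fingers, y is the line along which they close (so a half turn about z gives the same grasp; the last joint's range is limited). The gripper opens to 85 mm and grips with 20 to 120 N. Pads are 22 mm wide; open, the fingers measure 114 mm over their backs; the gripper's body (76 mm by 85 mm) begins 54 mm behind the grasp point. The pads swing forward as they close: fully open they stand 13 mm farther back than shut.
Start: joints at [-1.3, 0.353, 1.633, -0, 1.155, -0.002], TCP at [168.391, -601.891, 231.281] pointing down, gripper open.
Joint ranges: [-2.63, 2.63], [-0.92, 2.1], [0.06, 2.66], [-1.3, 4.44], [0, 2.69], [-3.02, 3.02]. Speed limits (rad/s): [2.22, 2.22, 2.79, 3.14, 3.14, 3.14].

INTERFACE

Orientations are given as [roll, pitch, yaw] about the fixed x, y, z axes, in that order (R = Rz(yaw) Ry(pitch) Rx(roll)).
In Python, from rig import r, cams gives the robot as it stands. The module is installed in compiled form; this text tells all that it offers.
- The arm moves only by the tool send_rows, never from a script. Its argument "targets" is one flat list of numbers, 7 for each row, row after row: the shift along the tool's x, y, z in m, then the turn, a rotation vector about the tool's x, y, z in rad, then the opening, from -1 (shut) to 1 (fully open). In form: [tx, ty, tz, wx, wy, wz, fingers, tx, ty, tz, wx, wy, wz, fingers, ...]. A call has 1 to 12 rows; each row is the pose to reach, as a shift and turn from the pose commanded when the call began, along the tool's axes at that moment; what a row does not reach only later rows make up. A row lasts 1/12 s, in which the tool goes at most 41.7 mm and 7.16 degrees, less where a joint would pass 70% of its speed; a pose out of reach is approached as far as the arm can. A call with a gripper value outside its range is refused whole. The fingers move at their own pace and stop on an object; "grip_force" is the grip in N (left out, the last holds). Time passes only in rows, so rows that repeat a pose let the fingers close. It gives the time, the measured TCP pose, the force, the opening and the grip force at its end, in the units of the state.
- r.sense(): the state, without advancing time (a new reading comes with each control period).
- cams.grab_frame(name): name is "scene" or "top" or "wrist"; returns a dict with "color" (384x512x3 uint8, blue, green, red), "fx", "fy", "cx", "cy" (pixels), "xyz" and "attitude" of the camera in the world. Camera axes: x right, y down, z forward; pixel columns grow to the right and rows downward; lengths in mm; the calibration is good to about 2 mm. A picture is of the moment at which its call begins. There is no depth.
- r.sign_off(): hands the job in; it is judged then, once.
The state is a dict: "clock": time; "qpos": joint angles; "qvel": joint speeds; "joint_efforts": joint torques, N m; "eef_pos": TCP position; "tcp_rot": TCP orientation; "contact_force": force on the tool from outside, world axes, zero at the start; "wrist_torque": the same for the moment, N m; "opening": opening from 0.0 (shut) to 1.0 (fully open); "grasp_force": force on a finger pad.
Only numpy, scipy, OpenCV 4.12 (cv2) and the standard library are available. Lean on these libraries where they do the work, as an engineer would, in place of code of your own. Each camera call takes 0.05 s, during which the arm holds its last target. There are 200 camera calls.

TASK

A wall tile has popped and left chips on the dehumidifier's ceramic drip plate. First turn the rotary isolator fully off, then use the scraper block, never the gripper itself, to wipe every chip over the plate's open edge into the bamboo tray, and leave the scraper standing in the soap dish. When the plate is clear, plug the drying cartridge upright and fully home in its dock with the isolator still off, and only then turn the isolator fully on; do not disturb the other things on the shelf.

Things in the scene. Friction and masses are not known exactly. Their poses are not given: they have to be found in the camera images.
- plate_top (a point): middle of the flat top of the fixed white ceramic drip plate, a slab 40 mm high with a bamboo tray against one edge. In its level frame the flat top spans x -85 to +86 and y -90 to +90 mm; rims 10 mm high, 7 mm thick stand along the +x edge and both y edges; the -x edge (towards the robot) is open: chips pushed over it drop into the tray
- tray_in (a point): middle of the bamboo tray's inner floor, 6 mm over the shelf and 34 mm below the plate's flat top; axes as plate_top's. The tray is 100 mm (x) by 180 mm (y) inside, outer walls 48 mm high
- scraper: loose scraper block standing on the shelf, about 130 g: a heavy rubber foot 40 mm (x) by 56 mm (y) by 16 mm high, and on it a wooden handle ridge 22 mm thick (x) by 50 mm long (y), from 16 to 56 mm high. Origin at the centre of the underside, z up. Wipe with its 56 mm long side
- dish: fixed white ceramic soap dish, 120 mm (x) by 150 mm (y), walls 22 mm high and 6 mm thick, inner floor 6 mm up. Origin at the centre of the underside
- cartridge: loose drying cartridge standing upright, about 160 g, 52 mm high: a heavy grey foot 54 mm (x) by 48 mm (y) by 26 mm high (its lowest 4 mm 2 mm smaller all round) under a white cap 60 mm (x) by 54 mm (y), from 26 to 52 mm high, with dark slots on top. Origin at the centre of the underside. It fits its dock either way round (half a turn)
- dock: fixed grey drying dock, block 120 mm (x) by 100 mm (y) by 40 mm high with a rectangular socket hole in the middle of its top. Origin at the centre of the underside
- dock_hole0 (a point): centre of the socket's mouth, on the dock's top, 40 mm over the shelf; hole 58 mm along the dock's x by 52 mm along its y, 3 mm chamfered rim, 24 mm deep with a flat floor. Fully home, the foot stands on the hole's floor and the cap is 2 mm above the dock's top
- handle (a joint): angle of the isolator's handle about its vertical axis: 0 = off, the bar parallel with the box's long sides, against a stop; 1.05 = on, turned 60 degrees anticlockwise seen from above, against the other stop. Needs about 0.12 N m and stays where it is left
- handle_grip (a point): black bar handle on top of the fixed white isolator box (120 by 84 mm, 45 mm high). Point on the handle's axis, 73 mm over the shelf, 8 mm below the bar's top; its x runs along the bar and turns with it. The bar is 70 mm long, 14 mm thick and 28 mm high (53 to 81 mm over the shelf), on a disc 60 mm across
- chip1: loose chip of broken wall tile, 24 by 20 mm and 8 mm thick, 12 g, lying on the drip plate at the start; origin at the centre of its underside. May be absent
- chip2: loose chip of broken wall tile, 24 by 20 mm and 8 mm thick, 12 g, lying on the drip plate at the start; origin at the centre of its underside. May be absent
- chip3: loose chip of broken wall tile, 24 by 20 mm and 8 mm thick, 12 g, lying on the drip plate at the start; origin at the centre of its underside. May be absent
- chip4: loose chip of broken wall tile, 24 by 20 mm and 8 mm thick, 12 g, lying on the drip plate at the start; origin at the centre of its underside. May be absent
- chip5: loose chip of broken wall tile, 24 by 20 mm and 8 mm thick, 12 g, lying on the drip plate at the start; origin at the centre of its underside. May be absent
- chip6: loose chip of broken wall tile, 24 by 20 mm and 8 mm thick, 12 g, lying on the drip plate at the start; origin at the centre of its underside. May be absent
- chip7: loose chip of broken wall tile, 24 by 20 mm and 8 mm thick, 12 g, lying on the drip plate at the start; origin at the centre of its underside. May be absent
- chip8: loose chip of broken wall tile, 24 by 20 mm and 8 mm thick, 12 g, lying on the drip plate at the start; origin at the centre of its underside. May be absent
- pill_tin: bystander: closed steel pill tin 58 by 80 by 23 mm
- clip: bystander: purple plastic clip, 60 mm long
- soap: bystander: bar of soap 70 by 45 by 25 mm
- comb: bystander: flat black comb, 140 mm long
- tumbler: bystander: clear tumbler, 72 mm across, 90 mm high
- lotion: bystander: white lotion bottle, 56 mm across, 120 mm high
- jar: bystander: glass jar, 70 mm across, 75 mm high

How it is judged:
By the outcome, as a careful person would: the job done as asked, in the order asked, and still so for the second after the job is handed in, with the robot touching nothing.
Of chip1, chip2, chip3, chip4, chip5, chip6, chip7, chip8 only 5 to 8 are there at a start; the rules pass over those that are not, and their reading is None.
At some moment in a run one of scraper, cartridge may be knocked a few centimetres aside while the robot is not near it.
It also fails if it takes over 184 s, if anything falls off the work surface, if the arm or the gripper's body presses on something with over 40 N, if the wrist force passes 120 N, or if a joint passes its speed limit or range.

## Working session

There is one attempt and no reset: what is moved stays moved. The work goes in short steps, Python scripts to look and compute and a tool call to move; the robot and the scene stay as the last step left them, time stands still between calls to the robot, and variables do not carry over. Pictures are saved under pics/ and viewed, at most 14 in all, crops included, and the job is handed in when it is done.

Besides the shell and the picture viewer there is one more tool, called after ">>>" as name(argument=value, ...) on one line, values as JSON. send_rows: Moves the arm, as the interface text tells. Its arguments: {"type":"object","properties":{"targets":{"type":"array"},"grip_force":{"type":"number"}},"required":["targets"]}

```bash
mkdir -p pics; cat > h.py <<'E'
import numpy as np, cv2
from scipy.spatial.transform import Rotation as R
from rig import r, cams
def grab(n,fn=None):
    f=cams.grab_frame(n)
    if fn: cv2.imwrite('pics/'+fn,f['color'])
    return f
def rot(f):
    a=np.array(f['attitude'],float)
    return a if a.shape==(3,3) else R.from_euler('xyz',a).as_matrix()
def ray(f,u,v):
    d=rot(f)@np.array([(u-f['cx'])/f['fx'],(v-f['cy'])/f['fy'],1.]); return np.array(f['xyz'],float),d/np.linalg.norm(d)
def onz(f,u,v,z):
    o,d=ray(f,u,v); return o+d*(z-o[2])/d[2]
def tri(f1,p1,f2,p2):
    A=[];b=[]
    for f,p in((f1,p1),(f2,p2)):
        o,d=ray(f,*p); P=np.eye(3)-np.outer(d,d); A.append(P); b.append(P@o)
    return np.linalg.lstsq(np.vstack(A),np.hstack(b),rcond=None)[0]
def proj(f,X):
    c=rot(f).T@(np.array(X,float)-np.array(f['xyz'])); return np.array([f['fx']*c[0]/c[2]+f['cx'],f['fy']*c[1]/c[2]+f['cy']])
E
python3 - <<'E'
from h import *
import pickle
F={}
for n in('scene','top','wrist'):
    f=grab(n,n+'0.png');F[n]=f
    print(n,f['xyz'],f['attitude'],f['fx'],f['cx'],f['cy'])
pickle.dump(F,open('F0.pkl','wb'))
for n in('scene','top'):
    cv2.imwrite('pics/%s0b.png'%n,cv2.resize(F[n]['color'],(768,576),interpolation=cv2.INTER_CUBIC))
print(r.sense())
E
```

```text
scene [1389.39743836 -252.16823235  679.57059295] [-2.18445106 -0.00376014  1.26653654] 354.19536846725714 255.11960540842506 190.07445595737937
top [ 303.54560045   20.97938302 1089.87642395] [-2.90834441e+00 -9.52381985e-04 -1.57272414e+00] 365.4201229887493 260.2661802922702 196.38166400789075
wrist [ 238.28430807 -582.13292466  372.88817615] [ 2.85704807e+00  1.96917251e-03 -1.29828977e+00] 299.54425292901004 255.81358461344084 188.5688251194003
{'clock': 0.15, 'qpos': array([-1.30036925e+00,  3.53503597e-01,  1.63396111e+00,  1.85848993e-05,
        1.15521351e+00, -2.39735624e-03]), 'qvel': array([-1.13051048e-03, -2.85471474e-05, -1.73237430e-03,  1.15353724e-03,
       -1.00748554e-03, -4.04430725e-04]), 'joint_efforts': array([ 4.89730046e-04, -6.05634928e+01, -3.42337275e+01, -5.74119986e-05,
        6.09911891e-03, -2.54051423e-05]), 'eef_pos': array([ 168.31656658, -601.52645688,  230.72600103]), 'tcp_rot': array([-3.14050713e+00, -1.95972628e-05,  2.72816911e-01]), 'contact_force': array([ 0.15915355, -0.29737992, -0.20960897]), 'wrist_torque': array([-0.01291151,  0.03356092,  0.02223013]), 'grasp_force': 0.0, 'opening': 1.0004243367930885}
```

View pics/top0b.png

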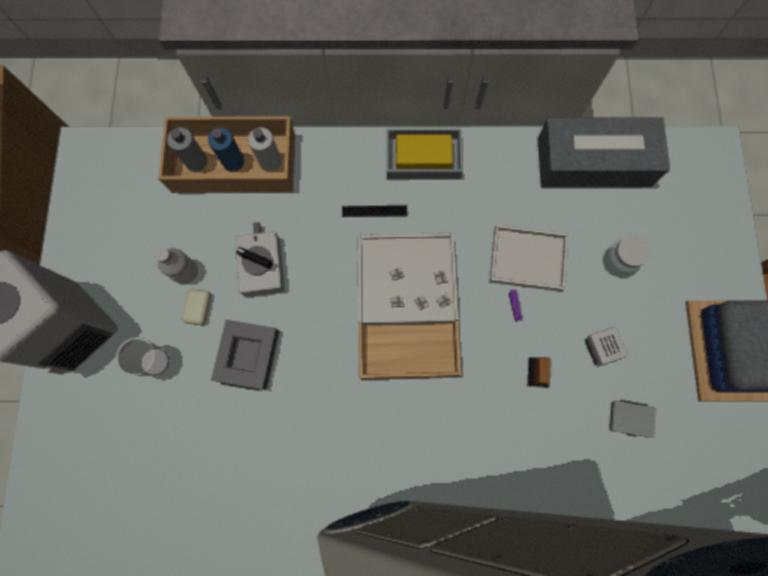

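View pics/scene0b.png

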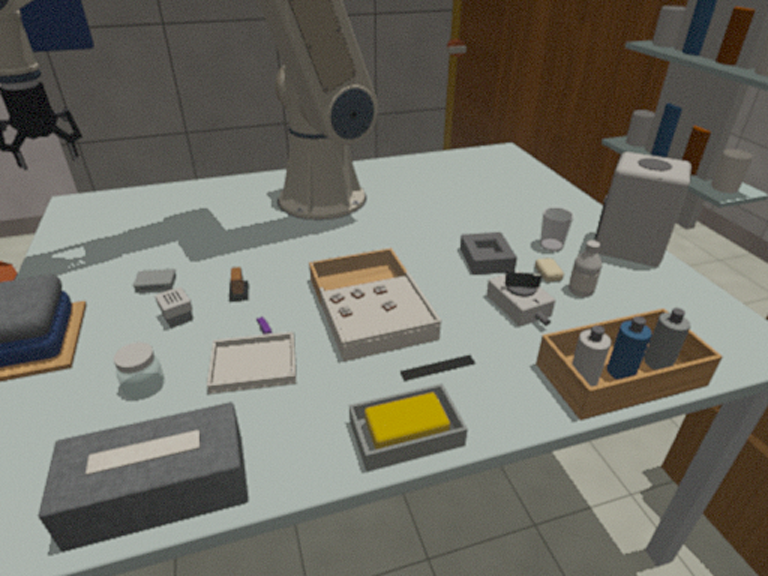

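The top view shows the isolator at (258,262), the dock at (245,355), 5 chips on the plate around (420,290), the tray at (410,350), the dish at (529,258), the cartridge at (607,346) and the scraper at (540,372), all in 1.5x pixels. The scene view agrees.

```bash
cat >> h.py <<'E'
def go(x,y,z,yaw,s=None):
    "shift in tool axes (m) and turn (rad) from the measured pose to a tool-down pose"
    s=s or r.sense(); M=R.from_euler('xyz',s['tcp_rot']); T=R.from_euler('xyz',[np.pi,0,yaw])
    return np.round(M.inv().apply(np.array([x,y,z])-s['eef_pos'])/1000,4), np.round((M.inv()*T).as_rotvec(),3)
E
python3 - <<'E'
from h import *
import pickle
F=pickle.load(open('F0.pkl','rb'));t=F['top']
for n,u,v,z in[('handle',254,258,81),('h_end1',238,251,81),('h_end2',271,266,81),('dock',245,353,40),('plate',408,279,40),('tray',410,350,6),('dish',529,258,10),('cart',607,345,52),('scr',539,371,56),('lotion',180,265,60),('soap',197,307,25),('tumb',135,357,50),('tin',633,419,20),('jar',627,257,70),('clip',516,305,10),('comb',374,211,5)]:
    print(n,onz(t,u/1.5,v/1.5,z).round())
f=F['wrist'];print(rot(f).T@np.array([0,0,-1]), (R.from_euler('xyz',r.sense()['tcp_rot']).inv().apply(np.array(f['xyz'])-r.sense()['eef_pos'])))
print(go(440,190,330,np.pi/2), go(440,190,330,-np.pi/2),go(440,190,330,0))
E
```

```text
handle [616. 282.  81.]
h_end1 [630. 313.  81.]
h_end2 [600. 248.  81.]
dock [438. 299.  40.]
plate [585. -15.  40.]
tray [448. -19.   6.]
dish [ 637. -266.   10.]
cart [ 451. -393.   52.]
scr [ 401. -259.   56.]
lotion [608. 431.  60.]
soap [532. 404.  25.]
tumb [430. 504.  50.]
tin [ 313. -442.   20.]
jar [ 620. -441.   70.]
clip [ 538. -234.   10.]
comb [743.  54.   5.]
[ 0.00196917 -0.28071983  0.95978774] [ 7.26083153e+01  2.18788971e-02 -1.42160860e+02]
(array([ 0.4749, -0.6892, -0.0985]), array([-1.000e-03, -1.000e-03, -1.298e+00])) (array([ 0.4749, -0.6892, -0.0985]), array([-1.000e-03,  1.000e-03,  1.844e+00])) (array([ 0.4749, -0.6892, -0.0985]), array([-0.001,  0.   ,  0.273]))
```

>>> send_rows(targets=[0.276,-0.37,-0.07,0,0,-0.43,1,0.276,-0.37,-0.07,0,0,-0.43,1,0.276,-0.37,-0.07,0,0,-0.43,1,0.276,-0.37,-0.07,0,0,-0.43,1,0.276,-0.37,-0.07,0,0,-0.43,1,0.276,-0.37,-0.07,0,0,-0.43,1,0.276,-0.37,-0.07,0,0,-0.43,1,0.276,-0.37,-0.07,0,0,-0.43,1,0.276,-0.37,-0.07,0,0,-0.43,1,0.276,-0.37,-0.07,0,0,-0.43,1,0.276,-0.37,-0.07,0,0,-0.43,1,0.276,-0.37,-0.07,0,0,-0.43,1])

```text
clock: 1.15
eef_pos: [335.8, -166.8, 302.2]
tcp_rot: [3.141, -0.002, 0.706]
contact_force: [-0.1, -1.7, 0.9]
opening: 1.003
grasp_force: 0.0
```

```bash
python3 -c "
from h import *
print(r.sense()['clock'],r.sense()['eef_pos'],go(500,260,300,1.13))"
```

```text
1.15 [ 335.83152352 -166.80816833  302.21077282] (array([ 0.4018, -0.2182,  0.0031]), array([ 0.001, -0.002, -0.424]))
```

>>> send_rows(targets=[0.402,-0.218,0.002,0,0,-0.424,1,0.402,-0.218,0.002,0,0,-0.424,1,0.402,-0.218,0.002,0,0,-0.424,1,0.402,-0.218,0.002,0,0,-0.424,1,0.402,-0.218,0.002,0,0,-0.424,1,0.402,-0.218,0.002,0,0,-0.424,1,0.402,-0.218,0.002,0,0,-0.424,1,0.402,-0.218,0.002,0,0,-0.424,1,0.402,-0.218,0.002,0,0,-0.424,1,0.402,-0.218,0.002,0,0,-0.424,1,0.402,-0.218,0.002,0,0,-0.424,1,0.402,-0.218,0.002,0,0,-0.424,1])

```text
clock: 2.15
eef_pos: [502.4, 260.5, 298.5]
tcp_rot: [-3.141, -0.002, 1.13]
contact_force: [-1.3, -1.1, -0.0]
opening: 0.998
grasp_force: 0.0
```

```bash
python3 -c "
from h import *
import pickle
f=grab('wrist','w1.png');pickle.dump(f,open('F1.pkl','wb'));print(r.sense()['eef_pos'],r.sense()['tcp_rot'],f['xyz'])"
```

```text
[501.16089422 257.71529735 298.26127817] [-3.14098193e+00  3.30883205e-04  1.12997744e+00] [533.97055122 325.07167233 440.91951483]
```

View pics/w1.png

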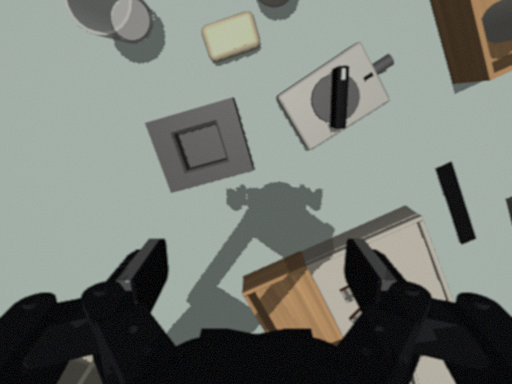

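The wrist view shows the dock top at (200,145), its hole at (203,147), the isolator box at (335,97) with its black bar running from (347,67) to (338,128), and the soap at (232,35). Next I extract the bar and dock outlines.

```bash
python3 - <<'E'
from h import *
import pickle
f=pickle.load(open('F1.pkl','rb'));c=f['color']
g=c.max(2)
m=np.zeros_like(g);m[55:140,305:395]=((g<38)*255)[55:140,305:395]
cs,_=cv2.findContours(m,0,2)
for k in cs:
    if cv2.contourArea(k)>50: 
        b=cv2.boxPoints(cv2.minAreaRect(k)); print('bar',b.round(1).tolist(),[onz(f,*p,81)[:2].round(1).tolist() for p in b])
a=cv2.resize(c[85:200,140:260],None,fx=4,fy=4,interpolation=2);b=cv2.resize(c[40:155,270:400],None,fx=4,fy=4,interpolation=2)
o=np.zeros((460,1000,3),np.uint8);o[:,:480]=a;o[:,480:]=b
o=cv2.resize(np.clip(o.astype(float)*1.5,0,255).astype(np.uint8),(800,368));cv2.imwrite('pics/w1c.png',o)
E
```

```text
bar [[329.8999938964844, 126.80000305175781], [332.29998779296875, 66.4000015258789], [347.79998779296875, 67.0], [345.29998779296875, 127.5]] [[600.8, 262.2], [627.5, 323.0], [642.9, 315.0], [617.0, 253.7]]
```

View pics/w1c.png

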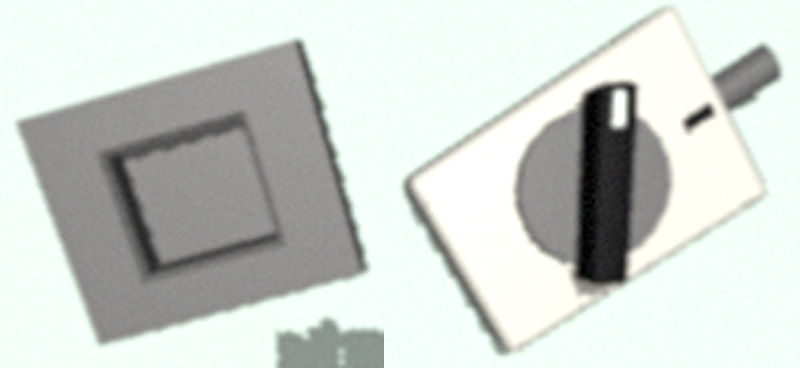

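The crop shows dock top corners at (18,122),(300,40),(365,270),(100,343), hole mouth corners at (100,153),(245,112),(283,240),(148,282), and box corners at (408,183),(670,8),(765,190),(505,352). The bar's top right edge runs from (635,85) to (626,280).

```bash
python3 - <<'E'
from h import *
import pickle
f=pickle.load(open('F1.pkl','rb'));t=pickle.load(open('F0.pkl','rb'))['top']
def q(L,x0,u0,v0,z):
    P=np.array([onz(f,u0+(X-x0)/3.2,v0+Y/3.2,z)[:2] for X,Y in L]); c=P.mean(0)
    e=[np.degrees(np.arctan2(*(P[(i+1)%4]-P[i])[::-1]))for i in range(4)]
    print(c.round(1),[np.linalg.norm(P[(i+1)%4]-P[i]).round(1) for i in range(4)],np.round(e,1))
q([(18,122),(300,40),(365,270),(100,343)],0,140,85,40)
q([(100,153),(245,112),(283,240),(148,282)],0,140,85,40)
q([(408,183),(670,8),(765,190),(505,352)],384,270,40,45)
# heights by two views
print(tri(f,(347,97),t,(254.5/1.5,258/1.5)), tri(f,(200.5,145.5),t,(245/1.5,353/1.5)))
E
```

```text
[442.8 304.2] [np.float64(120.5), np.float64(97.6), np.float64(120.4), np.float64(98.1)] [ -9.8 -99.9 170.4  80.2]
[442.2 304.3] [np.float64(62.7), np.float64(54.8), np.float64(61.2), np.float64(57.1)] [ -10.  -100.3  172.1   81.3]
[623.7 287.1] [np.float64(116.1), np.float64(79.0), np.float64(118.8), np.float64(78.9)] [   7.6  -81.5 -172.5   96.5]
[628.00530142 284.4127959   65.1780296 ] [439.70987872 304.39110533  22.28413303]
```

```bash
python3 -c "
from h import *
print(r.sense()['eef_pos'],go(623.7,287.2,110,1.173),go(623.7,287.2,58,1.173))"
```

```text
[501.16089422 257.71529735 298.26127817] (array([0.079 , 0.0984, 0.1882]), array([-0.001,  0.   , -0.043])) (array([0.079 , 0.0984, 0.2402]), array([-0.001,  0.   , -0.043]))
```

>>> send_rows(targets=[0.079,0.0984,0.188,0,0,-0.043,1,0.079,0.0984,0.188,0,0,-0.043,1,0.079,0.0984,0.188,0,0,-0.043,1,0.079,0.0984,0.188,0,0,-0.043,1,0.079,0.0984,0.188,0,0,-0.043,1,0.079,0.0984,0.188,0,0,-0.043,1,0.079,0.0984,0.188,0,0,-0.043,1,0.079,0.0984,0.188,0,0,-0.043,1,0.079,0.0984,0.188,0,0,-0.043,1,0.079,0.0984,0.188,0,0,-0.043,1])

```text
clock: 3.03
eef_pos: [623.3, 283.9, 113.3]
tcp_rot: [3.14, -0.002, 1.17]
contact_force: [-0.0, -0.2, -0.3]
opening: 0.997
grasp_force: 0.0
```

```bash
python3 -c "
from h import *
print(r.sense()['eef_pos'],go(623.7,287.2,58,1.173))
grab('wrist','w2.png')"
```

```text
[623.33401825 283.9083914  113.34898481] (array([ 0.0031, -0.001 ,  0.0554]), array([ 0.002, -0.002, -0.003]))
```

View pics/w2.png

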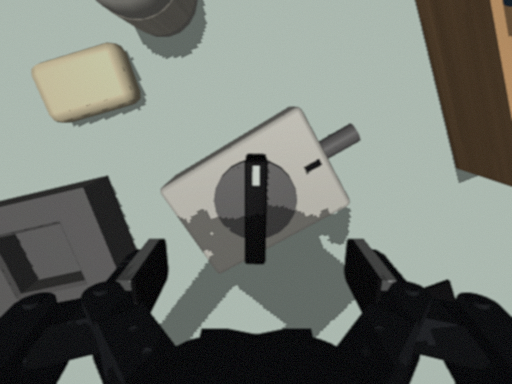

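The bar stands upright at u=256, between the fingers and in line with them. I'll descend and grip it.

>>> send_rows(targets=[0.002,-0.001,0.03,0,0,0,1,0.003,-0.001,0.055,0,0,0,1,0.003,-0.001,0.055,0,0,0,1,0.003,-0.001,0.055,0,0,0,-1,0.003,-0.001,0.055,0,0,0,-1,0.003,-0.001,0.055,0,0,0,-1,0.003,-0.001,0.055,0,0,0,-1,0.003,-0.001,0.055,0,0,0,-1,0.003,-0.001,0.055,0,0,0,-1,0.003,-0.001,0.055,0,0,0,-1,0.003,-0.001,0.055,0,0,0,-1,0.003,-0.001,0.055,0,0,0,-1], grip_force=50)

```text
clock: 4.08
eef_pos: [624.3, 287.2, 57.4]
tcp_rot: [3.14, -0.001, 1.17]
contact_force: [0.6, -2.3, 6.5]
opening: 0.158
grasp_force: 51.1
```

>>> send_rows(targets=[0,0,0,0,0,0.12,-1,0,0,0,0,0,0.24,-1,0,0,0,0,0,0.36,-1,0,0,0,0,0,0.48,-1,0,0,0,0,0,0.6,-1,0,0,0,0,0,0.72,-1,0,0,0,0,0,0.84,-1,0,0,0,0,0,0.96,-1,0,0,0,0,0,1.04,-1,0,0,0,0,0,1.06,-1,0,0,0,0,0,1.06,-1])

```text
clock: 5.0
eef_pos: [624.7, 286.7, 57.4]
tcp_rot: [3.141, -0.003, 0.11]
contact_force: [2.3, -4.5, 5.9]
opening: 0.157
grasp_force: 51.8
```

```bash
python3 -c "
from h import *
s=r.sense()
print(s['eef_pos'],s['tcp_rot'],s['contact_force'],s['wrist_torque'],s['grasp_force'],s['qpos'])"
```

```text
[624.70460169 286.72482922  57.42792145] [ 3.14071917e+00 -2.51218595e-03  1.10079351e-01] [ 2.2791167  -4.53600079  5.87204423] [-0.62372527 -0.30583536  0.8502775 ] 51.818878054618835 [ 0.4289177   0.63117799  1.60879898 -0.00206501  0.89950495  1.89091849]
```

>>> send_rows(targets=[0,0,0,0,0,0,1,0,0,0,0,0,0,1,0,0,0,0,0,0,1,0,0,0,0,0,0,1,0,0,0,0,0,0,1,0,0,-0.04,0,0,0,1,0,0,-0.08,0,0,0,1,-0.04,0.03,-0.11,0,0,0,1,-0.07,0.05,-0.14,0,0,0,1,-0.1,0.07,-0.17,0,0,0,1,-0.13,0.09,-0.19,0,0,0,1])

```text
clock: 5.92
eef_pos: [520.0, 197.1, 233.3]
tcp_rot: [-3.141, -0.001, 0.11]
contact_force: [0.6, -0.9, 0.9]
opening: 1.003
grasp_force: 0.0
```

```bash
python3 -c "
from h import *
print(r.sense()['eef_pos'],go(490,-10,320,0))"
```

```text
[519.95043658 197.09976813 233.27828735] (array([-0.0525,  0.2025, -0.0868]), array([-0.   , -0.001,  0.11 ]))
```

>>> send_rows(targets=[-0.05,0.2,-0.087,0,0,0.11,1,-0.05,0.2,-0.087,0,0,0.11,1,-0.05,0.2,-0.087,0,0,0.11,1,-0.05,0.2,-0.087,0,0,0.11,1,-0.05,0.2,-0.087,0,0,0.11,1,-0.05,0.2,-0.087,0,0,0.11,1,-0.05,0.2,-0.087,0,0,0.11,1,-0.05,0.2,-0.087,0,0,0.11,1,-0.05,0.2,-0.087,0,0,0.11,1])

```text
clock: 6.67
eef_pos: [492.9, -5.9, 318.4]
tcp_rot: [-3.141, 0.001, -0.0]
contact_force: [-0.2, 0.1, -0.2]
opening: 1.0
grasp_force: 0.0
```

```bash
python3 -c "
from h import *
import pickle
f=grab('wrist');pickle.dump(f,open('F2.pkl','wb'));c=f['color']
cv2.imwrite('pics/w3.png',cv2.resize(c,(768,576),interpolation=2))
print(r.sense()['eef_pos'],f['xyz'],go(430,-280,300,0))"
```

```text
[492.8598417   -5.58342191 318.21552631] [565.59787753  -5.71546031 460.61444263] (array([-0.063 ,  0.2744,  0.0182]), array([-0.   ,  0.001,  0.001]))
```

View pics/w3.png

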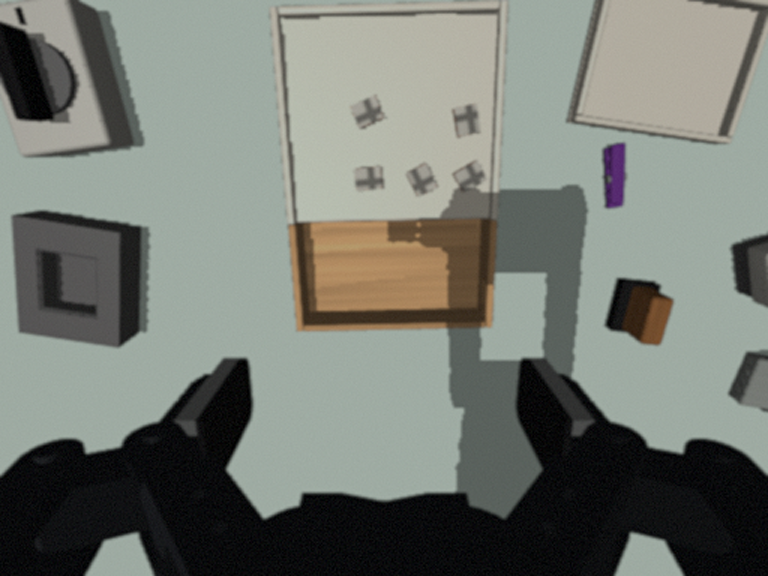

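The isolator bar is now parallel with the box's long side, so it is off. At 1.5x, the chips are at (368,111), (466,120), (369,178), (421,179) and (468,174). The open edge runs from (291,222) to (496,218), and the far rim is at row 14.

```bash
python3 - <<'E'
from h import *
import pickle
f=pickle.load(open('F2.pkl','rb'))
for p in[(368,111),(466,120),(369,178),(421,179),(468,174)]: print('chip',onz(f,p[0]/1.5,p[1]/1.5,46).round(1))
for n,p,z in[('openL',(291,222),40),('openR',(496,218),40),('rimLtop',(273,7),50),('rimRtop',(507,0),50),('rimLin',(284,16),50),('rimRin',(498,11),50),('trayL',(300,329),48),('trayR',(492,326),48)]: print(n,onz(f,p[0]/1.5,p[1]/1.5,z).round(1))
E
```

```text
chip [598.8   8.4  46. ]
chip [591.4 -76.7  46. ]
chip [542.3   8.1  46. ]
chip [541.4 -38.7  46. ]
chip [545.7 -80.8  46. ]
openL [501.7  81.9  40. ]
openR [ 505.4 -110.2   40. ]
rimLtop [677.2  84.2  50. ]
rimRtop [ 682.  -104.3   50. ]
rimLin [670.7  75.7  50. ]
rimRin [674.1 -97.6  50. ]
trayL [397.   77.6  48. ]
trayR [ 400.2 -111.6   48. ]
```

>>> send_rows(targets=[-0.063,0.27,0.018,0,0,0,1,-0.063,0.27,0.018,0,0,0,1,-0.063,0.27,0.018,0,0,0,1,-0.063,0.27,0.018,0,0,0,1,-0.063,0.27,0.018,0,0,0,1,-0.063,0.27,0.018,0,0,0,1,-0.063,0.27,0.018,0,0,0,1,-0.063,0.27,0.018,0,0,0,1,-0.063,0.27,0.018,0,0,0,1,-0.063,0.27,0.018,0,0,0,1,-0.063,0.27,0.018,0,0,0,1])

```text
clock: 7.63
eef_pos: [430.6, -275.1, 300.6]
tcp_rot: [-3.141, 0.0, 0.002]
contact_force: [0.9, -0.4, -0.4]
opening: 1.002
grasp_force: 0.0
```

```bash
python3 -c "
from h import *
import pickle
f=grab('wrist');pickle.dump(f,open('F3.pkl','wb'));c=f['color']
cv2.imwrite('pics/w4.png',cv2.resize(c,(768,576),interpolation=2))
print(r.sense()['eef_pos'],f['xyz'])"
```

```text
[ 430.60553388 -275.15530266  300.80160728] [ 503.24053699 -274.83650022  442.85652027]
```

View pics/w4.png

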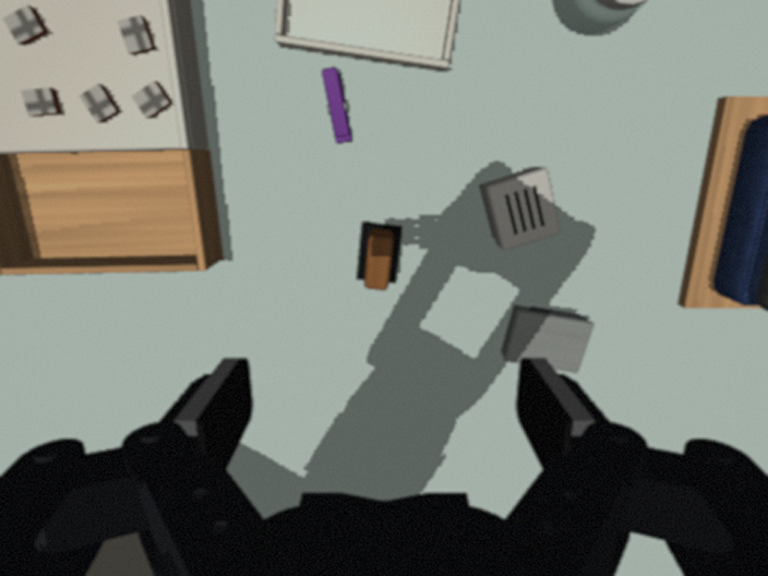

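This view shows the scraper at (379,255), the cartridge at (520,207), the clip at (337,105), the tin at (548,337) and the dish's near wall at (365,55). I'll measure the scraper's ridge and foot by mask.

```bash
python3 - <<'E'
from h import *
import pickle
f=pickle.load(open('F3.pkl','rb'));c=f['color'].astype(int)
sub=np.zeros(c.shape[:2],bool);sub[140:200,230:275]=1
wood=((c[...,2]-c[...,0]>25)&sub).astype(np.uint8); blk=((c.max(2)<50)&sub).astype(np.uint8)
for n,m,z in(('wood',wood,56),('both',wood|blk,8)):
    k=max(cv2.findContours(m,0,2)[0],key=cv2.contourArea); b=cv2.boxPoints(cv2.minAreaRect(k))
    P=np.array([onz(f,*p,z)[:2] for p in b]); print(n,b.round(1).tolist(),P.round(1).tolist(),P.mean(0).round(1))
a=np.clip(f['color'][140:200,230:275].astype(float)*1.6,0,255).astype(np.uint8)
b=np.clip(f['color'][105:170,315:375].astype(float)*1.6,0,255).astype(np.uint8)
o=np.zeros((520,860,3),np.uint8);o[:480,:360]=cv2.resize(a,None,fx=8,fy=8,interpolation=2);o[:520,370:850]=cv2.resize(b,None,fx=8,fy=8,interpolation=2)
cv2.imwrite('pics/w4c.png',o[:,:800])
E
```

```text
wood [[241.60000610351562, 191.39999389648438], [245.1999969482422, 152.10000610351562], [262.20001220703125, 153.6999969482422], [258.6000061035156, 193.0]] [[385.8, -255.2], [439.2, -260.5], [437.2, -282.6], [383.6, -278.2]] [ 411.4 -269.1]
both [[237.8000030517578, 191.0], [242.10000610351562, 148.0], [267.3999938964844, 150.5], [263.1000061035156, 193.5]] [[371.9, -247.0], [437.2, -254.3], [433.6, -291.2], [367.9, -285.5]] [ 402.6 -269.5]
```

View pics/w4c.png

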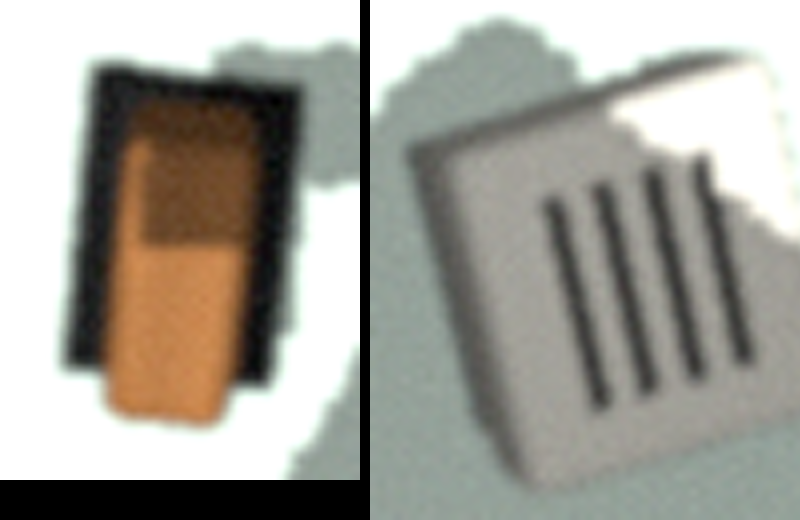

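```bash
python3 - <<'E'
from h import *
import pickle
f=pickle.load(open('F3.pkl','rb'));f2=pickle.load(open('F2.pkl','rb'));c=f2['color'].astype(int)
sub=np.zeros(c.shape[:2],bool);sub[175:240,395:460]=1
m=((c[...,2]-c[...,0]>25)&sub).astype(np.uint8)
k=max(cv2.findContours(m,0,2)[0],key=cv2.contourArea); b=cv2.boxPoints(cv2.minAreaRect(k));print(b.round(1).tolist())
b=b[np.argsort(b[:,1])][-2:]; r_=b[np.argmax(b[:,0])]
print('ridge corner',tri(f,(258.6,193),f2,r_).round(1))
print(r.sense()['eef_pos'],go(408,-269.7,90,-.09),go(408,-269.7,20,-.09))
E
```

```text
[[412.79998779296875, 223.6999969482422], [422.6000061035156, 189.3000030517578], [449.3999938964844, 197.0], [439.6000061035156, 231.3000030517578]]
ridge corner [ 380.8 -277.9   51.5]
[ 430.60553388 -275.15530266  300.80160728] (array([-0.0226, -0.0054,  0.2108]), array([-0.001,  0.   ,  0.092])) (array([-0.0225, -0.0053,  0.2808]), array([-0.001,  0.   ,  0.092]))
```

>>> send_rows(targets=[-0.0226,-0.0054,0.21,0,0,0.092,1,-0.0226,-0.0054,0.21,0,0,0.092,1,-0.0226,-0.0054,0.21,0,0,0.092,1,-0.0226,-0.0054,0.21,0,0,0.092,1,-0.0226,-0.0054,0.21,0,0,0.092,1,-0.0226,-0.0054,0.21,0,0,0.092,1,-0.0226,-0.0054,0.21,0,0,0.092,1,-0.0226,-0.0054,0.21,0,0,0.092,1,-0.0226,-0.0054,0.21,0,0,0.092,1])

```text
clock: 8.43
eef_pos: [409.6, -272.1, 93.6]
tcp_rot: [3.14, -0.004, -0.092]
contact_force: [0.3, 0.3, 0.0]
opening: 1.0
grasp_force: 0.0
```

```bash
python3 - <<'E'
from h import *
f=grab('wrist','w5.png');c=f['color'].astype(int)
print(r.sense()['eef_pos'],go(408,-269.7,20,-.09))
m=(c[...,2]-c[...,0]>25).astype(np.uint8)
for k in cv2.findContours(m,0,2)[0]:
    if 300<cv2.contourArea(k): b=cv2.boxPoints(cv2.minAreaRect(k)); print(b.round(0).tolist(),[onz(f,*p,56)[:2].round(1).tolist() for p in b])
E
```

```text
[ 409.49620645 -272.18122744   93.56163023] (array([-0.002 , -0.0025,  0.0735]), array([ 0.002, -0.004, -0.002]))
[[236.0, 172.0], [270.0, 172.0], [270.0, 253.0], [236.0, 253.0]] [[441.3, -262.3], [439.4, -283.2], [384.2, -278.8], [386.3, -256.2]]
[[0.0, 250.0], [0.0, 91.0], [67.0, 91.0], [67.0, 250.0]] [[403.0, -100.4], [500.9, -133.3], [497.4, -171.3], [398.9, -144.6]]
```

>>> send_rows(targets=[-0.001,-0.0025,0.035,0,0,0,1,-0.001,-0.0025,0.07,0,0,0,1,-0.001,-0.0025,0.0735,0,0,0,1,-0.001,-0.0025,0.0735,0,0,0,-1,-0.001,-0.0025,0.0735,0,0,0,-1,-0.001,-0.0025,0.0735,0,0,0,-1,-0.001,-0.0025,0.0735,0,0,0,-1,-0.001,-0.0025,0.0735,0,0,0,-1,-0.001,-0.0025,0.0735,0,0,0,-1,-0.001,-0.0025,0.0735,0,0,0,-1,-0.001,-0.0025,0.0735,0,0,0,-1,-0.001,-0.0025,0.0735,0,0,0,-1], grip_force=60)

```text
clock: 9.48
eef_pos: [407.5, -269.1, 18.9]
tcp_rot: [3.141, -0.002, -0.092]
contact_force: [-1.2, 0.8, 11.1]
opening: 0.249
grasp_force: 58.3
```

```bash
python3 - <<'E'
from h import *
s=r.sense();print(s['eef_pos'],s['grasp_force'],s['contact_force'])
for p in [(409,-270,150,-.09),(585,-33,150,1.59),(585,-33,62.5,1.59)]: print(go(*p))
E
```

```text
[ 407.49042707 -269.13656332   18.85868646] 58.28573763370514 [-1.15175996  0.80033373 11.08817008]
(array([ 0.0018,  0.0008, -0.1311]), array([ 0.001, -0.002, -0.002]))
(array([ 0.1553, -0.2513, -0.1311]), array([ 2.000e-03, -1.000e-03, -1.682e+00]))
(array([ 0.1551, -0.2514, -0.0436]), array([ 2.000e-03, -1.000e-03, -1.682e+00]))
```

>>> send_rows(targets=[0,0,-0.04,0,0,0,-1,0,0,-0.08,0,0,0,-1,0,0,-0.12,0,0,0,-1,0.01,-0.02,-0.131,0,0,-0.12,-1,0.03,-0.05,-0.131,0,0,-0.24,-1,0.05,-0.08,-0.131,0,0,-0.36,-1,0.07,-0.11,-0.131,0,0,-0.48,-1,0.09,-0.14,-0.131,0,0,-0.6,-1,0.11,-0.17,-0.131,0,0,-0.72,-1,0.13,-0.2,-0.131,0,0,-0.84,-1,0.145,-0.23,-0.131,0,0,-0.96,-1,0.155,-0.251,-0.131,0,0,-1.08,-1])

```text
clock: 10.48
eef_pos: [585.7, -30.4, 148.9]
tcp_rot: [3.141, -0.001, 0.995]
contact_force: [0.3, 0.4, -1.8]
opening: 0.25
grasp_force: 59.7
```

```bash
python3 - <<'E'
from h import *
s=r.sense();print(s['eef_pos'],s['tcp_rot'],s['grasp_force'],s['contact_force'],s['opening'])
for p in [(585,-33,110,1.59),(585,-33,60.5,1.59)]: print(go(*p))
E
```

```text
[585.65279333 -30.41641618 148.94596492] [ 3.14088387e+00 -1.01018107e-03  9.94653626e-01] 59.657694697380066 [ 0.26716766  0.35260774 -1.81222098] 0.2498538062238873
(array([-0.0026,  0.0008,  0.0389]), array([ 0.001, -0.001, -0.595]))
(array([-0.0026,  0.0008,  0.0884]), array([ 0.001, -0.001, -0.595]))
```

>>> send_rows(targets=[-0.0026,0.0008,0.02,0,0,-0.12,-1,-0.0026,0.0008,0.039,0,0,-0.24,-1,-0.0026,0.0008,0.039,0,0,-0.36,-1,-0.0026,0.0008,0.039,0,0,-0.48,-1,-0.0026,0.0008,0.039,0,0,-0.595,-1,-0.0026,0.0008,0.039,0,0,-0.595,-1,-0.0026,0.0008,0.039,0,0,-0.595,-1,-0.0026,0.0008,0.039,0,0,-0.595,-1])

```text
clock: 11.15
eef_pos: [583.3, -35.6, 109.7]
tcp_rot: [3.141, 0.0, 1.579]
contact_force: [-0.4, 1.0, -1.7]
opening: 0.254
grasp_force: 59.6
```

```bash
python3 - <<'E'
from h import *
s=r.sense();print(s['eef_pos'],s['tcp_rot'],s['contact_force'])
print(go(585,-33,60.5,1.59))
f=grab('wrist','w6.png')
E
```

```text
[583.32862425 -35.58431107 109.7159783 ] [3.14142687e+00 9.13572157e-06 1.57892001e+00] [-0.38730562  0.95161574 -1.72402845]
(array([0.0026, 0.0017, 0.0492]), array([ 0.   ,  0.   , -0.011]))
```

View pics/w6.png

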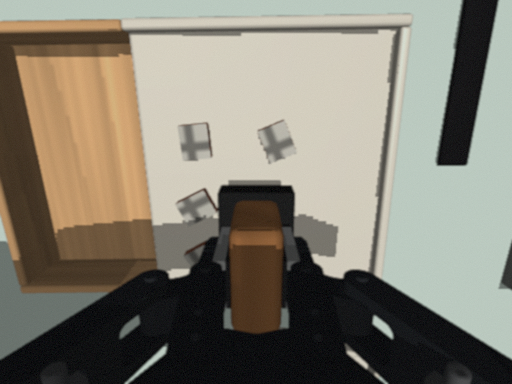

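The scraper is held with its long side across the plate, and the middle chip at (197,206) is just on its tray side. I'll wipe the middle lane first.

>>> send_rows(targets=[0.0026,0.0017,0.03,0,0,-0.011,-1,0.0026,0.0017,0.049,0,0,-0.011,-1,0.0026,0.0017,0.049,0,0,-0.011,-1,0.0026,-0.01,0.049,0,0,-0.011,-1,0.0026,-0.022,0.049,0,0,-0.011,-1,0.0026,-0.034,0.049,0,0,-0.011,-1,0.0026,-0.046,0.049,0,0,-0.011,-1,0.0026,-0.058,0.049,0,0,-0.011,-1,0.0026,-0.07,0.049,0,0,-0.011,-1,0.0026,-0.082,0.049,0,0,-0.011,-1,0.0026,-0.09,0.049,0,0,-0.011,-1,0.0026,-0.09,0.049,0,0,-0.011,-1])

```text
clock: 12.2
eef_pos: [491.6, -34.0, 60.7]
tcp_rot: [-3.14, -0.0, 1.592]
contact_force: [0.1, 0.1, -2.5]
opening: 0.252
grasp_force: 59.9
```

```bash
python3 - <<'E'
from h import *
s=r.sense();print(s['eef_pos'],s['tcp_rot'],s['contact_force'],s['opening'])
for p in [(495,-33,110,1.59),(642,-73,110,1.59),(642,-73,60,1.59)]: print(go(*p))
f=grab('wrist','w7.png')
E
```

```text
[491.5756707  -34.02592819  60.69928862] [-3.14004106e+00 -1.30701484e-04  1.59246070e+00] [ 0.06502651  0.11750095 -2.53425186] 0.2518028133685585
(array([ 0.001 ,  0.0034, -0.0493]), array([-0.002, -0.   ,  0.002]))
(array([-0.0422,  0.1495, -0.0495]), array([-0.002, -0.   ,  0.002]))
(array([-0.0422,  0.1495,  0.0005]), array([-0.002, -0.   ,  0.002]))
```

View pics/w7.png

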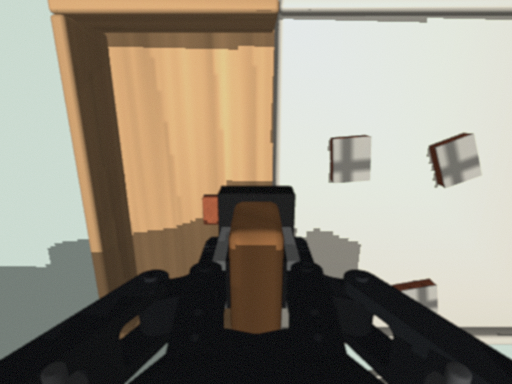

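The middle chip dropped over the edge into the tray (211,208). Chips remain at (350,158), (455,160) and (415,292), and the south rim is at row 328. I'll refine the rim and edge positions from here.

```bash
python3 - <<'E'
from h import *
f=grab('wrist')
for n,p,z in[('edge',(276,160),40),('rimS in',(480,327),50),('rimS out',(480,334),50),('rimN in',(480,16),50),('chip',(415,284),48),('chipW',(330,160),48),('chipE',(481,160),48),('trayN in',(190,16),48),('trayN out',(190,8),48)]: print(n,onz(f,*p,z).round(1))
E
```

```text
edge [504.5   6.6  40. ]
rimS in [633.5 -92.9  50. ]
rimS out [634.8 -98.1  50. ]
rimN in [594.   77.1  50. ]
chip [589.6 -64.8  48. ]
chipW [532.2   8.8  48. ]
chipE [611.5  10.5  48. ]
trayN in [461.4  74.7  48. ]
trayN out [461.6  77.9  48. ]
```

>>> send_rows(targets=[0,0.003,-0.03,0,0,0,-1,0,0.003,-0.05,0,0,0,-1,-0.02,0.04,-0.05,0,0,0,-1,-0.041,0.08,-0.05,0,0,0,-1,-0.041,0.12,-0.05,0,0,0,-1,-0.041,0.147,-0.05,0,0,0,-1,-0.041,0.147,-0.05,0,0,0,-1,-0.041,0.147,-0.05,0,0,0,-1,-0.041,0.147,-0.05,0,0,0,-1])

```text
clock: 13.05
eef_pos: [640.8, -71.5, 109.9]
tcp_rot: [-3.14, -0.0, 1.594]
contact_force: [0.2, -0.1, -1.9]
opening: 0.255
grasp_force: 60.1
```

```bash
python3 - <<'E'
from h import *
f=grab('wrist')
s=r.sense();print(s['eef_pos'],s['tcp_rot'],s['contact_force'],s['opening'])
cv2.imwrite('pics/w8.png',f['color'])
print(go(642,-72.5,60,1.59))
E
```

```text
[640.28646797 -71.49491589 110.00916937] [-3.14000421e+00 -1.96482345e-04  1.59372461e+00] [-0.07208864  0.17030857 -1.92712687] 0.2482295452739791
(array([-0.0011,  0.0018,  0.05  ]), array([-0.002, -0.   ,  0.004]))
```

View pics/w8.png

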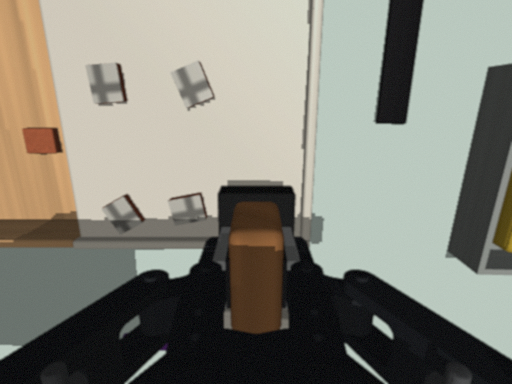

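Chips are now at (106,83), (193,84), (123,212) and (187,207), with the dropped one at (42,140) in the tray. The south rim lies in shadow around row 230, so I'll brighten that area.

```bash
python3 - <<'E'
from h import *
f=grab('wrist');c=f['color'][180:260,20:220].astype(float)
o=(255*(c/255)**.5).astype(np.uint8);cv2.imwrite('pics/w8c.png',cv2.resize(o,None,fx=4,fy=4,interpolation=2))
for v in(215,220,225,230,235,240,245,250): print(v,onz(f,150,v,50).round(1),onz(f,150,v,40).round(1))
print(f['color'][200:260,150].sum(1))
E
```

```text
215 [565.1 -80.5  50. ] [561.4 -84.5  40. ]
220 [564.8 -84.4  50. ] [561.1 -88.6  40. ]
225 [564.5 -88.3  50. ] [560.8 -92.7  40. ]
230 [564.2 -92.3  50. ] [560.5 -96.9  40. ]
235 [563.9 -96.3  50. ] [ 560.2 -101.1   40. ]
240 [ 563.6 -100.4   50. ] [ 559.8 -105.3   40. ]
245 [ 563.3 -104.4   50. ] [ 559.5 -109.6   40. ]
250 [ 563.  -108.6   50. ] [ 559.2 -114.    40. ]
[598 594 601 598 593 599 598 601 599 605 597 597 597 598 596 597 599 558
 437 351 337 338 345 343 345 343 343 347 340 346 345 347 343 339 344 343
 307 254 228 228 247 287 314 338 337 346 340 333 325 401 527 582 581 583
 580 576 585 576 585 578]
```

View pics/w8c.png

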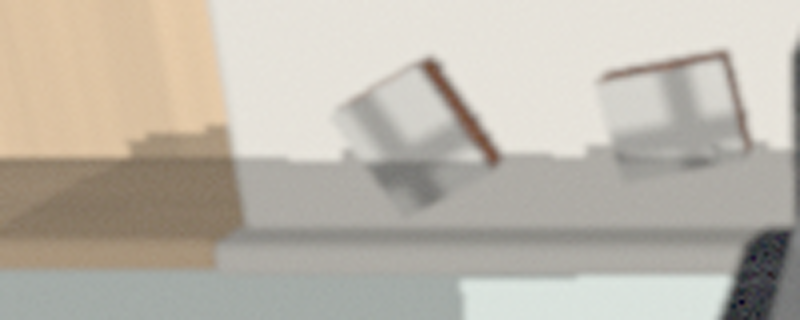

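>>> send_rows(targets=[0.0025,0.0015,0.025,0,0,0,-1,0.0025,0.0015,0.04,0,0,0,-1,0.0025,0.0015,0.0495,0,0,0,-1,0.0025,0.0015,0.0495,0,0,0,-1])

```text
clock: 13.48
eef_pos: [640.6, -68.9, 59.1]
tcp_rot: [-3.138, -0.001, 1.594]
contact_force: [-0.8, 0.1, -2.1]
opening: 0.254
grasp_force: 60.1
```

>>> send_rows(targets=[0,-0.012,0,0,0,0,-1,0,-0.024,0,0,0,0,-1,0,-0.036,0,0,0,0,-1,0,-0.048,0,0,0,0,-1,0,-0.06,0,0,0,0,-1,0,-0.072,0,0,0,0,-1,0,-0.084,0,0,0,0,-1,0,-0.096,0,0,0,0,-1,0,-0.108,0,0,0,0,-1,0,-0.12,0,0,0,0,-1,0,-0.132,0,0,0,0,-1,0,-0.146,0,0,0,0,-1])

```text
clock: 14.48
eef_pos: [497.0, -72.6, 62.2]
tcp_rot: [3.14, 0.0, 1.594]
contact_force: [0.6, 0.0, -1.6]
opening: 0.252
grasp_force: 60.0
```

```bash
python3 - <<'E'
from h import *
f=grab('wrist')
s=r.sense();print(s['eef_pos'],s['tcp_rot'],s['contact_force'],s['opening'])
cv2.imwrite('pics/w9.png',f['color'])
for p in [(642,9,110,1.59)]: print(go(*p))
E
```

```text
[493.31864634 -72.37304968  61.6134737 ] [-3.13953950e+00 -2.30201127e-04  1.59370873e+00] [-3.59197041  0.1183719  -2.54409427] 0.2518837190580911
(array([ 0.078 ,  0.1504, -0.0487]), array([-0.002, -0.   ,  0.004]))
```

View pics/w9.png

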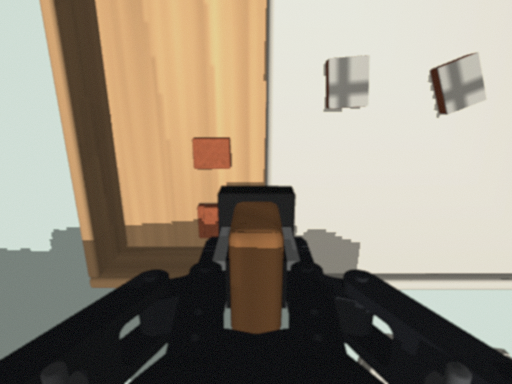

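Both south chips went into the tray, with red undersides at (211,153) and (207,220). The last two chips are at (348,82) and (460,84).

>>> send_rows(targets=[0,0,-0.03,0,0,0,-1,0,0,-0.05,0,0,0,-1,0.03,0.04,-0.05,0,0,0,-1,0.05,0.075,-0.05,0,0,0,-1,0.078,0.11,-0.05,0,0,0,-1,0.078,0.15,-0.05,0,0,0,-1,0.078,0.15,-0.05,0,0,0,-1,0.078,0.15,-0.05,0,0,0,-1,0.078,0.15,-0.025,0,0,0,-1,0.078,0.15,-0.01,0,0,0,-1,0.078,0.15,0.0,0,0,0,-1,0.078,0.15,0.0,0,0,0,-1])

```text
clock: 15.53
eef_pos: [642.4, 8.5, 59.1]
tcp_rot: [-3.137, -0.0, 1.593]
contact_force: [-0.5, -0.5, -1.8]
opening: 0.248
grasp_force: 60.3
```

>>> send_rows(targets=[0,-0.012,0,0,0,0,-1,0,-0.024,0,0,0,0,-1,0,-0.036,0,0,0,0,-1,0,-0.048,0,0,0,0,-1,0,-0.06,0,0,0,0,-1,0,-0.072,0,0,0,0,-1,0,-0.084,0,0,0,0,-1,0,-0.096,0,0,0,0,-1,0,-0.108,0,0,0,0,-1,0,-0.12,0,0,0,0,-1,0,-0.132,0,0,0,0,-1,0,-0.15,0,0,0,0,-1])

```text
clock: 16.53
eef_pos: [495.8, 5.2, 62.5]
tcp_rot: [3.138, 0.0, 1.593]
contact_force: [0.6, -0.2, -0.5]
opening: 0.246
grasp_force: 60.2
```

>>> send_rows(targets=[0,-0.001,0,0,0,0,-1,0,-0.001,-0.04,0,0,0,-1,-0.02,-0.001,-0.08,0,0,0,-1,-0.05,0.0,-0.1,0,0,0,-1,-0.08,0.03,-0.12,0,0,0,-1,-0.12,0.06,-0.12,0,0,0,-1,-0.15,0.06,-0.12,0,0,0,-1,-0.18,0.06,-0.12,0,0,0,-1,-0.18,0.06,-0.12,0,0,0,-1,-0.18,0.06,-0.12,0,0,0,-1])

```text
clock: 17.37
eef_pos: [559.4, -175.0, 181.8]
tcp_rot: [3.141, 0.0, 1.591]
contact_force: [-0.0, 0.2, -1.6]
opening: 0.249
grasp_force: 60.2
```

```bash
python3 - <<'E'
from h import *
import pickle
t=grab('top','t2.png');pickle.dump(t,open('T2.pkl','wb'));f=grab('wrist','w10.png');pickle.dump(f,open('F4.pkl','wb'))
s=r.sense();print(s['eef_pos'],s['tcp_rot'],s['contact_force'],s['opening'])
# rectified plate+tray at z=40 from top; chips seen as dark
H=[]
def rect(f,z,x0,x1,y0,y1,sc=2):
    P=np.float32([proj(f,(x,y,z)) for x,y in((x1,y1),(x1,y0),(x0,y0),(x0,y1))])
    w,h=int((y1-y0)*sc),int((x1-x0)*sc)
    return cv2.warpPerspective(f['color'],cv2.getPerspectiveTransform(P,np.float32([(0,0),(w,0),(w,h),(0,h)])),(w,h))
p=rect(t,40,510,660,-95,70,1);print('plate top min/med',np.percentile(p.sum(2),[0,0.5,2,50]))
for k in cv2.findContours((p.sum(2)<np.median(p.sum(2))*.85).astype(np.uint8),0,2)[0]:
    x,y,w,h=cv2.boundingRect(k)
    if w*h>20: print('blob x',660-y-h/2,'y',70-x-w/2,w,h)
E
```

```text
[ 558.97816145 -172.87897733  181.44985574] [ 3.14123836e+00 -2.84994718e-04  1.59307628e+00] [-0.9138776   0.87183905 -1.73787486] 0.2535845741934088
plate top min/med [472. 476. 477. 485.]
```

```bash
python3 - <<'E'
from h import *
import pickle
t=pickle.load(open('F0.pkl','rb'))['top'];c=t['color'].astype(int)
d=c[...,2]-c[...,0]; print(d[172,352],d[230,300],c[172,352],c[230,300])
m=np.zeros(d.shape,np.uint8); m[140:205,315:390]=(d>(d[172,352]+d[230,300])/2)[140:205,315:390]
k=max(cv2.findContours(m,0,2)[0],key=cv2.contourArea); rr=cv2.minAreaRect(k);b=cv2.boxPoints(rr);print(rr)
P=np.array([onz(t,*p,16)[:2] for p in b]);print(P.round(1).tolist(),P.mean(0))
f3=pickle.load(open('F3.pkl','rb'))
print('near wall',[onz(f3,u/1.5,v/1.5,22).round(1).tolist() for u,v in((278,42),(447,68),(280,36),(450,62))])
T=pickle.load(open('T2.pkl','rb'));c=T['color'].astype(int)
# chips in tray
P=np.float32([proj(T,(x,y,10)) for x,y in((500,70),(500,-100),(405,-100),(405,70))])
w=cv2.warpPerspective(T['color'],cv2.getPerspectiveTransform(P,np.float32([(0,0),(170,0),(170,95),(0,95)])),(170,95)).astype(int)
rb=w[...,2]-w[...,0]; g=w.sum(2); med=np.median(rb),np.median(g);print(med)
hue=cv2.cvtColor(w.astype(np.uint8),cv2.COLOR_BGR2HSV)[...,0]
hm=np.median(hue); M=((abs(hue-hm)>5)|(rb<med[0]*.5)).astype(np.uint8)
for k in cv2.findContours(M,0,2)[0]:
    x,y,ww,h=cv2.boundingRect(k)
    if cv2.contourArea(k)>40: print('tray blob x',500-y-h/2,'y',70-x-ww/2,ww,h,cv2.contourArea(k))
E
```

```text
14 66 [139 148 153] [ 79 114 145]Traceback (most recent call last):
  File "<stdin>", line 6, in <module>
ValueError: max() iterable argument is empty
```

```bash
python3 - <<'E'
from h import *
import pickle
t=pickle.load(open('F0.pkl','rb'))['top'];c=t['color'].astype(int)
d=c[...,2]-c[...,0]
m=np.zeros(d.shape,np.uint8); m[140:205,315:390]=(d>0)[140:205,315:390]
k=max(cv2.findContours(m,0,2)[0],key=cv2.contourArea); rr=cv2.minAreaRect(k);b=cv2.boxPoints(rr);print(rr)
P=np.array([onz(t,*p,16)[:2] for p in b]);print(P.round(1).tolist(),P.mean(0))
f3=pickle.load(open('F3.pkl','rb'))
print('near wall',[onz(f3,u/1.5,v/1.5,22)[:2].round(1).tolist() for u,v in((278,42),(447,68))])
T=pickle.load(open('T2.pkl','rb'))
P=np.float32([proj(T,(x,y,10)) for x,y in((500,70),(500,-100),(405,-100),(405,70))])
w=cv2.warpPerspective(T['color'],cv2.getPerspectiveTransform(P,np.float32([(0,0),(170,0),(170,95),(0,95)])),(170,95)).astype(int)
hue=cv2.cvtColor(w.astype(np.uint8),cv2.COLOR_BGR2HSV)[...,0].astype(int); rb=w[...,2]-w[...,0]
print(np.median(hue),np.median(rb))
M=((hue<np.median(hue)-4)|(rb<np.median(rb)*.5)).astype(np.uint8)
for k in cv2.findContours(M,0,2)[0]:
    x,y,ww,h=cv2.boundingRect(k)
    if cv2.contourArea(k)>40: print('tray blob x',500-y-h/2,'y',70-x-ww/2,ww,h,cv2.contourArea(k))
s=r.sense();print(s['eef_pos'])
E
```

```text
((352.4794921875, 171.67405700683594), (51.234886169433594, 39.43391799926758), 6.709836959838867)
[[583.7, -176.4], [709.8, -196.1], [689.8, -353.2], [564.7, -329.6]] [ 636.99579166 -263.83005564]
near wall [[591.5, -184.8], [571.6, -328.2]]
16.0 69.0
tray blob x 462.5 y 7.0 22 19 327.5
tray blob x 464.5 y -35.5 19 23 329.0
tray blob x 470.0 y -82.5 25 30 571.5
tray blob x 487.0 y 9.5 23 10 162.5
[ 558.97816145 -172.87897733  181.44985574]
```

Four blobs in the tray, one of them double in area, account for all five chips, and the plate reads uniformly clear. Next I place the scraper in the dish.

```bash
python3 -c "
from h import *
print(go(639,-264,80,1.46),go(639,-264,26.5,1.46))"
```

```text
(array([-0.0929,  0.0779,  0.1015]), array([ 0.   , -0.   ,  0.133])) (array([-0.0929,  0.0779,  0.155 ]), array([ 0.   , -0.   ,  0.133]))
```

>>> send_rows(targets=[-0.03,0.025,0.0,0,0,0.04,-1,-0.06,0.05,0.0,0,0,0.08,-1,-0.092,0.078,0.0,0,0,0.133,-1,-0.092,0.078,0.04,0,0,0.133,-1,-0.092,0.078,0.08,0,0,0.133,-1,-0.092,0.078,0.1,0,0,0.133,-1,-0.092,0.078,0.12,0,0,0.133,-1,-0.092,0.078,0.12,0,0,0.133,-1])

```text
clock: 18.13
eef_pos: [636.5, -260.6, 56.6]
tcp_rot: [-3.135, -0.002, 1.462]
contact_force: [-1.4, 0.5, -1.3]
opening: 0.25
grasp_force: 60.3
```

```bash
python3 -c "
from h import *
print(r.sense()['eef_pos'],go(639,-264,26,1.46))"
```

```text
[ 636.48726521 -260.62943836   56.56726036] (array([-0.0031,  0.0031,  0.0305]), array([-0.007, -0.002,  0.002]))
```

>>> send_rows(targets=[0,0,0.0,0,0,0,-1,0,0,0.01,0,0,0,-1,0,0,0.02,0,0,0,-1,0,0,0.028,0,0,0,-1,0,0,0.033,0,0,0,-1,0,0,0.034,0,0,0,-1,0,0,0.034,0,0,0,-1,0,0,0.034,0,0,0,-1])

```text
clock: 18.8
eef_pos: [639.3, -263.4, 27.2]
tcp_rot: [3.141, 0.0, 1.461]
contact_force: [1.1, 0.2, -0.8]
opening: 0.249
grasp_force: 60.4
```

>>> send_rows(targets=[0,0,0.002,0,0,0,-1,0,0,0.0025,0,0,0,-1,0,0,0.0025,0,0,0,-1,0,0,0.0025,0,0,0,-1])

```text
clock: 19.13
eef_pos: [639.2, -263.3, 24.6]
tcp_rot: [3.141, 0.0, 1.461]
contact_force: [0.2, 0.5, -2.4]
opening: 0.248
grasp_force: 60.4
```

>>> send_rows(targets=[0,0,0,0,0,0,0.5,0,0,0,0,0,0,0.5,0,0,0,0,0,0,0.5,0,0,0,0,0,0,0.5,0,0,-0.02,0,0,0,0.5,0,0,-0.05,0,0,0,1,0,0,-0.09,0,0,0,1,0,0,-0.13,0,0,0,1,0,0,-0.17,0,0,0,1,0,0,-0.21,0,0,0,1,0,0,-0.25,0,0,0,1,0,0,-0.27,0,0,0,1])

```text
clock: 20.13
eef_pos: [640.6, -263.8, 300.7]
tcp_rot: [3.135, 0.002, 1.461]
contact_force: [1.4, -0.7, 0.4]
opening: 1.004
grasp_force: 0.0
```

```bash
python3 -c "
from h import *
s=r.sense();print(s['eef_pos'],s['tcp_rot'])
print(go(400,-370,300,0.2))"
```

```text
[ 640.59366544 -263.82530463  300.7296875 ] [3.13500640e+00 1.91600727e-03 1.46076765e+00]
(array([-0.1319, -0.2275, -0.0005]), array([ 0.007, -0.002,  1.261]))
```

>>> send_rows(targets=[-0.013,-0.022,0,0,0,0.11,1,-0.026,-0.045,0,0,0,0.22,1,-0.04,-0.067,0,0,0,0.33,1,-0.053,-0.09,0,0,0,0.44,1,-0.066,-0.112,0,0,0,0.55,1,-0.08,-0.135,0,0,0,0.66,1,-0.092,-0.157,0,0,0,0.77,1,-0.105,-0.18,0,0,0,0.88,1,-0.12,-0.2,0,0,0,0.99,1,-0.13,-0.225,0,0,0,1.09,1,-0.13,-0.225,0,0,0,1.09,1,-0.13,-0.225,0,0,0,1.09,1])

```text
clock: 21.13
eef_pos: [400.4, -368.1, 294.9]
tcp_rot: [3.141, -0.0, 0.37]
contact_force: [0.4, -0.5, 1.1]
opening: 0.997
grasp_force: 0.0
```

```bash
python3 - <<'E'
from h import *
import pickle
f=grab('wrist','w11.png');pickle.dump(f,open('F5.pkl','wb'))
t=grab('top','t3.png');pickle.dump(t,open('T3.pkl','wb'))
s=r.sense();print(s['eef_pos'],s['tcp_rot'],f['xyz'])
print(proj(f,(451,-393,52)))
# dark slots
g=f['color'].max(2);p=proj(f,(451,-393,52)).astype(int)
x0,x1,y0,y1=p[0]-60,p[0]+60,max(p[1]-60,0),p[1]+60
c=f['color'][y0:y1,x0:x1].astype(int);print(x0,y0);
for row in c.sum(2)[::6,::6]: print(*row)
E
```

```text
[ 401.82951729 -367.73727711  294.76513306] [ 3.14103916e+00 -6.66171289e-04  3.72232600e-01] [ 468.13148978 -341.98200516  437.15836684]
[288.5483577  129.41011532]
228 69
496 498 500 499 501 501 500 497 501 502 499 502 492 502 498 502 497 501 498 500
499 501 499 500 500 494 494 500 505 497 489 498 492 496 501 502 497 500 495 504
501 491 498 500 496 496 501 501 497 500 500 501 499 498 500 496 494 502 502 497
502 504 501 500 495 496 502 503 500 496 501 501 500 499 498 495 496 501 499 498
500 500 496 502 493 500 497 498 496 500 500 500 500 499 496 499 494 498 497 500
499 500 504 497 498 502 495 501 496 496 499 504 495 500 494 497 505 501 502 499
501 498 495 499 503 500 500 471 535 520 513 497 475 449 429 502 500 503 498 501
512 499 498 500 501 503 493 448 525 527 523 530 519 517 508 498 501 501 505 496
498 506 501 496 507 502 505 404 527 376 412 483 488 523 479 495 497 501 502 501
505 499 495 504 499 500 502 383 530 285 358 374 434 512 456 499 497 501 500 501
497 501 498 498 499 493 498 367 528 212 243 300 368 517 422 500 500 506 506 499
502 503 498 499 498 502 495 359 521 259 212 217 254 506 454 498 499 494 497 502
502 498 496 503 504 500 504 394 526 357 312 272 234 509 447 502 455 331 281 288
498 500 498 500 500 502 498 426 515 521 509 514 509 509 416 281 291 284 276 286
507 497 499 503 499 504 496 492 503 510 493 504 361 285 286 282 285 284 289 292
500 505 502 500 501 499 498 496 501 502 499 290 286 283 282 281 288 284 279 289
502 499 498 498 339 348 282 303 281 287 284 283 282 283 291 286 287 280 291 287
502 499 499 501 294 289 279 329 278 280 282 284 282 283 291 288 282 288 283 283
501 500 503 499 297 280 287 281 282 283 287 282 286 284 287 290 278 288 280 282
510 500 507 505 324 285 285 283 288 287 279 288 285 286 281 282 282 283 284 289
```

```bash
python3 - <<'E'
from h import *
import pickle
f=pickle.load(open('F5.pkl','rb'));c=f['color'].astype(int)
sub=np.zeros(c.shape[:2],bool);sub[95:162,260:325]=1
d=c[...,2]-c[...,0]
slot=((c.sum(2)<400)&sub);slot[:,:277]=0;slot[:112]=0;slot[148:]=0;slot[:,310:]=0
a=cv2.minAreaRect(np.argwhere(slot)[:,::-1].astype(np.int32));b=cv2.boxPoints(a)
P=np.array([onz(f,*p,52)[:2] for p in b]);print('slots',P.round(1).tolist(),P.mean(0).round(1))
ed=((d>-2)&sub).astype(np.uint8); print(d[100,300],d[130,276],d[130,273])
k=max(cv2.findContours(ed,0,2)[0],key=cv2.contourArea);a=cv2.minAreaRect(k);b=cv2.boxPoints(a);P=np.array([onz(f,*p,52)[:2] for p in b]);print('cap',a,P.round(1).tolist(),P.mean(0).round(1))
o=cv2.resize(f['color'][90:165,255:330],(600,600),interpolation=2);cv2.imwrite('pics/w11c.png',o)
E
```

```text
slots [[433.6, -388.2], [468.0, -377.2], [475.8, -403.3], [441.5, -415.0]] [ 454.7 -395.9]
-4 11 10
cap ((291.0495300292969, 127.00495910644531), (44.4781608581543, 50.547889709472656), 5.7105937004089355) [[416.6, -376.5], [476.7, -359.2], [491.6, -412.3], [432.0, -432.1]] [ 454.2 -395.1]
```

View pics/w11c.png

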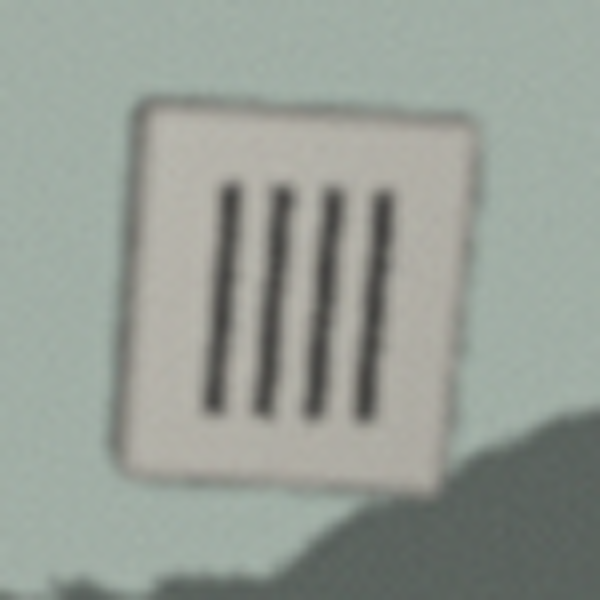

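The crop shows the cap's top face with corners at (148,108), (478,122), (443,490) and (125,472). The slots are centred at (299,302) and lean about 4° right.

```bash
python3 - <<'E'
from h import *
import pickle
f=pickle.load(open('F5.pkl','rb'));f3=pickle.load(open('F3.pkl','rb'))
print('slot centre 2-view',tri(f,(292.4,127.8),f3,(350.1,140.1)).round(1), onz(f,292.4,127.8,52))
P=np.array([onz(f,255+x/8,90+y/8,52)[:2] for x,y in((148,108),(478,122),(443,490),(125,472))]);print(P.mean(0))
for a,b in((0,3),(1,2),(0,1),(3,2)): d=P[a]-P[b];print(np.linalg.norm(d),np.degrees(np.arctan2(d[1],d[0])))
d=onz(f,255+230/8,90+185/8,52)-onz(f,255+213/8,90+412/8,52);print('slot ang',np.degrees(np.arctan2(d[1],d[0])))
print(r.sense()['eef_pos'],go(455,-396,100,.31),go(455,-396,24,.31))
E
```

```text
slot centre 2-view [ 454.5 -396.7   51.9] [ 454.60721335 -396.76005929   52.        ]
[ 454.63580892 -396.60052198]
56.52065536218564 18.360999311973167
57.33683921871158 18.67938403723501
51.178784459142825 108.8385618941566
51.497085122971555 107.9284973231371
slot ang 18.252388822056446
[ 401.82951729 -367.73727711  294.76513306] (array([0.0391, 0.0456, 0.1948]), array([ 0.001, -0.001,  0.062])) (array([0.0391, 0.0455, 0.2708]), array([ 0.001, -0.001,  0.062]))
```

>>> send_rows(targets=[0.015,0.016,0.04,0,0,0.05,1,0.03,0.03,0.08,0,0,0.05,1,0.039,0.046,0.12,0,0,0.05,1,0.039,0.046,0.16,0,0,0.05,1,0.039,0.046,0.195,0,0,0.05,1,0.039,0.046,0.195,0,0,0.05,1,0.039,0.046,0.195,0,0,0.05,1,0.039,0.046,0.195,0,0,0.05,1,0.039,0.046,0.195,0,0,0.05,1])

```text
clock: 21.98
eef_pos: [456.0, -397.6, 102.5]
tcp_rot: [3.138, -0.002, 0.322]
contact_force: [0.7, 0.2, 1.1]
opening: 1.003
grasp_force: 0.0
```

```bash
python3 - <<'E'
from h import *
print(r.sense()['eef_pos'],r.sense()['tcp_rot'],go(454.6,-396.7,24.5,.32))
E
```

```text
[ 456.02944368 -397.57939235  102.50283004] [ 3.13777646e+00 -2.28151421e-03  3.21521747e-01] (array([-0.0013, -0.0016,  0.078 ]), array([ 0.004, -0.002,  0.002]))
```

>>> send_rows(targets=[-0.0005,-0.0005,0.03,0,0,0,1,-0.0005,-0.0005,0.06,0,0,0,1,-0.0005,-0.0005,0.076,0,0,0,1,-0.0005,-0.0005,0.076,0,0,0,1,-0.0005,-0.0005,0.076,0,0,0,-1,-0.0005,-0.0005,0.076,0,0,0,-1,-0.0005,-0.0005,0.076,0,0,0,-1,-0.0005,-0.0005,0.076,0,0,0,-1,-0.0005,-0.0005,0.076,0,0,0,-1,-0.0005,-0.0005,0.076,0,0,0,-1,-0.0005,-0.0005,0.076,0,0,0,-1,-0.0005,-0.0005,0.076,0,0,0,-1], grip_force=60)

```text
clock: 22.98
eef_pos: [455.2, -397.5, 26.3]
tcp_rot: [3.138, -0.002, 0.321]
contact_force: [0.3, 0.9, 7.4]
opening: 0.619
grasp_force: 63.6
```

```bash
python3 - <<'E'
from h import *
s=r.sense();print(s['eef_pos'],s['tcp_rot'],s['contact_force'],s['grasp_force'],s['opening'],s['qpos'])
for p in((380,0,180,.07),(442.5,304.2,110,-.175)): print(go(*p))
E
```

```text
[ 455.16445083 -397.49242525   26.25528405] [ 3.13786537e+00 -2.20572863e-03  3.20865030e-01] [0.3033333  0.85753517 7.4172439 ] 63.64004373550415 0.6190452170162093 [-7.20356959e-01  5.75067532e-01  1.81728210e+00  3.05097308e-05
  7.44912028e-01  5.29556064e-01]
(array([ 0.0544, -0.4003, -0.1551]), array([ 0.003, -0.003,  0.251]))
(array([ 0.2095, -0.6696, -0.0858]), array([ 0.003, -0.003,  0.496]))
```

>>> send_rows(targets=[0,0,-0.03,0,0,0,-1,0,0,-0.07,0,0,0,-1,0,0,-0.11,0,0,0,-1,0.01,-0.03,-0.14,0,0,0.03,-1,0.02,-0.065,-0.15,0,0,0.06,-1,0.03,-0.1,-0.15,0,0,0.09,-1,0.04,-0.135,-0.15,0,0,0.12,-1,0.05,-0.17,-0.15,0,0,0.15,-1,0.06,-0.205,-0.15,0,0,0.18,-1,0.07,-0.24,-0.15,0,0,0.21,-1,0.08,-0.275,-0.15,0,0,0.23,-1,0.09,-0.31,-0.15,0,0,0.25,-1])

```text
clock: 23.98
eef_pos: [441.4, -72.1, 175.1]
tcp_rot: [3.141, -0.003, 0.069]
contact_force: [1.0, 0.2, -0.9]
opening: 0.618
grasp_force: 63.8
```

```bash
python3 - <<'E'
from h import *
s=r.sense();print(s['eef_pos'],s['tcp_rot'],s['contact_force'],s['grasp_force'],s['opening'])
for p in((442.5,304.2,130,-.175),): print(go(*p))
E
```

```text
[441.44437541 -72.12630906 175.06740457] [ 3.14097150e+00 -2.85489814e-03  6.93612956e-02] [ 1.02697506  0.24846281 -0.94733068] 63.76723766326904 0.6182806237840976
(array([ 0.027 , -0.3754,  0.0449]), array([ 0.   , -0.003,  0.244]))
```

>>> send_rows(targets=[0.003,-0.035,0,0,0,0.03,-1,0.006,-0.07,0,0,0,0.06,-1,0.009,-0.11,0,0,0,0.09,-1,0.012,-0.15,0,0,0,0.12,-1,0.015,-0.19,0,0,0,0.15,-1,0.018,-0.23,0,0,0,0.18,-1,0.021,-0.27,0,0,0,0.2,-1,0.024,-0.31,0,0,0,0.22,-1,0.026,-0.345,0,0,0,0.23,-1,0.027,-0.365,0.02,0,0,0.244,-1,0.027,-0.372,0.03,0,0,0.244,-1,0.027,-0.372,0.03,0,0,0.244,-1])

```text
clock: 24.98
eef_pos: [440.7, 300.1, 142.5]
tcp_rot: [3.14, 0.001, -0.171]
contact_force: [-0.7, -0.3, -0.6]
opening: 0.615
grasp_force: 63.8
```

>>> send_rows(targets=[0,0,0,0,0,0,-1,0,0,0,0,0,0,-1,0,0,0,0,0,0,-1,0,0,0,0,0,0,-1])

```text
clock: 25.32
eef_pos: [442.5, 298.5, 144.4]
tcp_rot: [-3.141, -0.001, -0.175]
contact_force: [-1.0, 0.5, -1.6]
opening: 0.615
grasp_force: 63.8
```

```bash
python3 - <<'E'
from h import *
import pickle
s=r.sense();print(s['eef_pos'],s['tcp_rot'],s['contact_force'],s['grasp_force'],s['opening'])
f=grab('wrist','w12.png');pickle.dump(f,open('F6.pkl','wb'))
for x,y in((60,50),(60,-50),(-60,50)):
    p=R.from_euler('z',-.175).apply([x,y,0])+[442.5,304.2,40];print(proj(f,p))
c=f['color'].astype(int); print(go(442.5,304.2,130,-.175))
print('slots',[proj(f,R.from_euler('z',-.175).apply([x,y,0])+[442.5,304.2,155]).round() for x,y in((-30,-27),(30,-27),(30,27),(-30,27))])
E
```

```text
[442.46556719 298.49145377 144.35769227] [-3.14091938e+00 -8.76616278e-04 -1.74538696e-01] [-0.97747341  0.45689208 -1.59308488] 63.772079944610596 0.6148114535757073
[187.50177368 118.46121243]
[312.02648732 118.49006437]
[195.85961987 252.8776352 ]
(array([-0.0009, -0.0055,  0.0142]), array([-0.001, -0.001,  0.001]))
slots [array([298., 309.]), array([303., 199.]), array([187., 199.]), array([194., 309.])]
```

```bash
python3 - <<'E'
from h import *
import pickle
f=pickle.load(open('F6.pkl','rb'));c=f['color'].astype(int)
for v in(130,145,160): print(v,'sum',c[v,165:335:3].sum(1).tolist())
for u in(200,215,290,300): print(u,c[100:200:3,u].sum(1).tolist())
print('rb',(c[145,165:335:6,2]-c[145,165:335:6,0]).tolist(),(c[100:200:6,215,2]-c[100:200:6,215,0]).tolist())
E
```

```text
130 sum [622, 623, 624, 617, 627, 618, 624, 626, 407, 382, 379, 382, 387, 386, 386, 382, 377, 372, 385, 380, 387, 371, 374, 383, 376, 374, 368, 374, 375, 372, 375, 380, 371, 373, 374, 369, 366, 373, 373, 367, 367, 372, 367, 368, 368, 365, 365, 367, 367, 352, 368, 350, 360, 356, 346, 354, 357]
145 sum [623, 620, 625, 627, 620, 620, 619, 620, 490, 376, 374, 374, 380, 375, 375, 376, 378, 379, 379, 379, 377, 374, 378, 372, 370, 374, 376, 372, 375, 373, 370, 370, 369, 372, 369, 373, 371, 371, 372, 369, 373, 344, 271, 216, 216, 202, 217, 214, 238, 355, 354, 361, 360, 359, 355, 359, 357]
160 sum [630, 623, 625, 621, 623, 617, 621, 624, 595, 376, 370, 375, 370, 380, 386, 382, 379, 237, 189, 179, 244, 384, 381, 379, 381, 357, 360, 382, 381, 380, 282, 217, 211, 213, 208, 210, 215, 210, 148, 158, 204, 217, 213, 211, 208, 213, 215, 215, 272, 362, 352, 354, 357, 357, 357, 356, 359]
200 [624, 624, 625, 622, 626, 631, 401, 339, 388, 381, 385, 386, 381, 380, 374, 377, 376, 370, 370, 377, 380, 369, 371, 375, 371, 369, 370, 370, 369, 363, 362, 355, 334, 278]
215 [627, 620, 621, 616, 618, 596, 268, 335, 385, 383, 383, 381, 382, 374, 375, 379, 380, 372, 363, 296, 306, 321, 323, 333, 327, 335, 346, 355, 271, 112, 119, 228, 229, 231]
290 [620, 622, 622, 621, 619, 615, 321, 346, 370, 371, 368, 372, 368, 373, 363, 325, 208, 211, 211, 213, 212, 208, 211, 206, 218, 212, 198, 210, 162, 122, 125, 232, 231, 231]
300 [621, 622, 621, 624, 622, 595, 207, 342, 369, 361, 365, 370, 370, 329, 256, 202, 207, 210, 206, 208, 213, 207, 209, 216, 206, 211, 203, 205, 209, 185, 152, 231, 225, 233]
rb [-5, -5, -5, -6, 0, 2, 2, 4, 2, 3, 4, 4, 4, 2, 5, 4, 4, 1, 1, 2, 3, 1, 1, 1, 0, -3, -2, -4, -5] [-5, -5, -5, -2, 1, 1, 4, 2, 3, 2, 2, 2, 3, 3, 1, 2, 4]
```

```bash
python3 - <<'E'
from h import *
import pickle
f=pickle.load(open('F6.pkl','rb'));c=f['color'].astype(int)
D=lambda x,y,z:proj(f,R.from_euler('z',-.175).apply([x,y,0])+[442.5,304.2,z]).round(1).tolist()
print('front z40',D(60,30,40),D(60,-40,40),'z0',D(60,30,0),D(60,-40,0))
print('hole outer',D(32,29,40),D(32,-29,40),'inner',D(29,26,37),D(29,-26,37),'right edge',D(40,-50,40),D(20,-50,40))
for u in(205,215,225,235,245,255,265,275): print(u,c[112:126,u].sum(1).tolist(),c[145:180:2,u].sum(1).tolist())
for v in(165,170,175,180): print(v,c[v,200:240].sum(1).tolist())
print('cap',[D(x,y,144.4+26)for x,y in((30,27),(30,-27))])
E
```

```text
front z40 [212.4, 118.5] [299.6, 118.5] z0 [218.4, 116.1] [293.6, 116.1]
hole outer [215.0, 153.1] [284.9, 153.1] inner [219.1, 156.0] [280.9, 156.1] right edge [310.7, 143.5] [309.5, 167.3]
205 [616, 629, 626, 619, 625, 573, 385, 188, 211, 337, 385, 386, 382, 376] [372, 382, 374, 372, 374, 379, 379, 377, 373, 375, 377, 370, 369, 367, 372, 371, 368, 361]
215 [618, 621, 625, 596, 501, 398, 268, 157, 217, 335, 383, 387, 385, 379] [379, 375, 385, 372, 374, 339, 296, 303, 300, 321, 314, 326, 333, 333, 327, 335, 341, 350]
225 [621, 630, 625, 630, 578, 440, 258, 165, 238, 343, 383, 376, 385, 385] [377, 374, 364, 379, 376, 308, 253, 243, 251, 216, 204, 213, 204, 219, 228, 209, 205, 204]
235 [623, 622, 621, 625, 584, 441, 256, 156, 235, 345, 383, 379, 378, 377] [375, 374, 371, 375, 370, 316, 289, 376, 357, 205, 228, 230, 246, 291, 237, 207, 224, 222]
245 [624, 628, 618, 626, 607, 498, 306, 163, 227, 339, 379, 382, 374, 371] [370, 375, 374, 370, 368, 312, 285, 375, 355, 241, 208, 211, 203, 214, 207, 213, 206, 207]
255 [622, 621, 626, 628, 628, 573, 381, 181, 223, 336, 377, 380, 376, 377] [370
[... 575 characters left out ...]
82, 373, 369, 345, 278, 228, 193, 207, 209, 205]
170 [368, 367, 372, 372, 371, 377, 374, 374, 370, 373, 371, 376, 370, 375, 366, 329, 283, 248, 239, 197, 165, 131, 163, 187, 206, 208, 201, 243, 322, 362, 375, 376, 380, 374, 335, 276, 228, 208, 210, 213]
175 [369, 370, 372, 372, 368, 371, 367, 379, 368, 368, 373, 373, 372, 369, 369, 335, 261, 218, 219, 214, 163, 134, 153, 179, 204, 209, 243, 327, 367, 370, 379, 370, 362, 300, 243, 207, 206, 206, 209, 207]
180 [367, 363, 370, 366, 370, 367, 369, 362, 369, 367, 370, 369, 367, 369, 371, 349, 304, 260, 247, 227, 174, 136, 145, 182, 202, 205, 199, 243, 322, 366, 370, 372, 372, 359, 307, 245, 203, 205, 210, 216]
cap [[178.2, 210.4], [308.9, 210.5]]
```

```bash
python3 - <<'E'
from h import *
print(r.sense()['eef_pos'],go(441.8,304.5,72,-.172))
E
```

```text
[442.44542286 298.63006871 144.24377124] (array([-0.0017, -0.0056,  0.0722]), array([-0.001, -0.001, -0.002]))
```

>>> send_rows(targets=[-0.0017,-0.0056,0.02,-0.001,-0.001,0,-1,-0.0017,-0.0056,0.04,-0.001,-0.001,0,-1,-0.0017,-0.0056,0.06,-0.001,-0.001,0,-1,-0.0017,-0.0056,0.072,-0.001,-0.001,0,-1,-0.0017,-0.0056,0.072,-0.001,-0.001,0,-1,-0.0017,-0.0056,0.072,-0.001,-0.001,0,-1,-0.0017,-0.0056,0.072,-0.001,-0.001,0,-1,-0.0017,-0.0056,0.072,-0.001,-0.001,0,-1])

```text
clock: 26.03
eef_pos: [442.0, 305.6, 72.7]
tcp_rot: [-3.141, -0.0, -0.173]
contact_force: [-0.0, 0.6, -0.8]
opening: 0.618
grasp_force: 63.8
```

```bash
python3 - <<'E'
from h import *
s=r.sense();print(s['eef_pos'],s['tcp_rot'],s['contact_force'],go(441.8,304.5,42.3,-.173))
E
```

```text
[442.0056027  305.60656591  72.67448399] [-3.14123421e+00 -3.80122672e-04 -1.73388970e-01] [-0.00624859  0.64290614 -0.81544416] (array([-0.    ,  0.0011,  0.0304]), array([-0., -0., -0.]))
```

Well aligned over the hole, so I descend slowly.

>>> send_rows(targets=[0,0.0005,0.004,0,0,0,-1,0,0.0005,0.008,0,0,0,-1,0,0.0005,0.011,0,0,0,-1,0,0.0005,0.014,0,0,0,-1,0,0.0005,0.014,0,0,0,-1])

```text
clock: 26.45
eef_pos: [440.7, 304.4, 56.8]
tcp_rot: [3.14, 0.002, -0.173]
contact_force: [1.0, 0.0, -0.8]
opening: 0.618
grasp_force: 63.8
```

>>> send_rows(targets=[0,0,0.003,0,0,0,-1,0,0,0.006,0,0,0,-1,0,0,0.009,0,0,0,-1,0,0,0.012,0,0,0,-1,0,0,0.014,0,0,0,-1,0,0,0.014,0,0,0,-1])

```text
clock: 26.95
eef_pos: [440.8, 304.5, 42.9]
tcp_rot: [3.14, 0.002, -0.173]
contact_force: [-0.2, 0.5, -1.6]
opening: 0.621
grasp_force: 63.8
```

>>> send_rows(targets=[0,0,0.001,0,0,0,-1,0,0,0.002,0,0,0,-1,0,0,0.0025,0,0,0,-1,0,0,0.0025,0,0,0,-1])

```text
clock: 27.28
eef_pos: [441.1, 304.7, 42.2]
tcp_rot: [3.141, 0.001, -0.173]
contact_force: [-4.4, -2.1, 14.7]
opening: 0.618
grasp_force: 65.8
```

```bash
python3 - <<'E'
from h import *
s=r.sense();print(s['eef_pos'],s['tcp_rot'],s['contact_force'],s['wrist_torque'])
E
```

```text
[441.09231732 304.74853617  42.22009906] [ 3.14064774e+00  9.51184004e-04 -1.73166233e-01] [-4.37488026 -2.06773842 14.73979234] [-0.69737111  0.76340613 -0.0284566 ]
```

>>> send_rows(targets=[0,0,0,0,0,0,1,0,0,0,0,0,0,1,0,0,0,0,0,0,1,0,0,0,0,0,0,1,0,0,-0.02,0,0,0,1,0,0,-0.06,0,0,0,1,0,0,-0.1,0,0,0,1,-0.02,0,-0.14,0,0,0,1,-0.04,0,-0.18,0,0,0,1,-0.06,0,-0.2,0,0,0,1,-0.06,0,-0.2,0,0,0,1,-0.06,0,-0.2,0,0,0,1])

```text
clock: 28.28
eef_pos: [382.2, 315.9, 242.7]
tcp_rot: [-3.14, -0.001, -0.172]
contact_force: [-0.6, -0.1, 0.1]
opening: 0.999
grasp_force: 0.0
```

```bash
python3 - <<'E'
from h import *
import pickle
f=grab('wrist','w13.png');t=grab('top','t4.png');pickle.dump((f,t),open('F7.pkl','wb'))
s=r.sense();print(s['eef_pos'],s['tcp_rot'])
D=lambda x,y,z:proj(f,R.from_euler('z',-.175).apply([x,y,0])+[442,304.5,z])
c=f['color'].astype(int)
p=np.array([D(x,y,68) for x,y in((-34,-30),(34,-30),(34,30),(-34,30))]);x0,y0=p.min(0).astype(int);x1,y1=p.max(0).astype(int);print(x0,x1,y0,y1)
d=c[...,2]-c[...,0]; lab=c.sum(2)
m=np.zeros(lab.shape,np.uint8);m[y0-8:y1+8,x0-8:x1+8]=((lab>470)&(d>0))[y0-8:y1+8,x0-8:x1+8]
k=max(cv2.findContours(m,0,2)[0],key=cv2.contourArea);a=cv2.minAreaRect(k);b=cv2.boxPoints(a);print(a,cv2.contourArea(k))
for z in(68,80):
    P=np.array([onz(f,*q,z)[:2] for q in b]);print(z,P.round(1).tolist(),P.mean(0),[np.linalg.norm(P[i]-P[(i+1)%4]).round(1) for i in range(4)])
tm=np.zeros(t['color'].shape[:2],np.uint8);q=proj(t,(442,304,42)).astype(int)
# scraper in dish & bystanders: change between first top picture and now
T0=pickle.load(open('F0.pkl','rb'))['top']['color']
df=(cv2.absdiff(T0,t['color']).max(2)>40).astype(np.uint8);df[300:]=0
for kk in cv2.findContours(df,0,2)[0]:
    if cv2.contourArea(kk)>12: u,v,w,h=cv2.boundingRect(kk);print('chg',(u,v,w,h),onz(t,u+w/2,v+h/2,20)[:2].round())
E
```

```text
[382.1169586  314.88959441 240.34252897] [ 3.13998701e+00  1.25330841e-03 -1.72861230e-01]
227 288 77 146
((259.5, 115.0), (54.0, 49.0), 90.0) 2538.0
68 [[469.9, 322.9], [461.4, 274.5], [408.0, 282.3], [416.8, 333.2]] [439.01633272 303.22573529] [np.float64(49.2), np.float64(54.0), np.float64(51.7), np.float64(54.1)]
80 [[469.2, 322.2], [461.1, 275.6], [409.7, 283.1], [418.2, 332.1]] [439.56510822 303.24481919] [np.float64(47.3), np.float64(52.0), np.float64(49.7), np.float64(52.0)]
chg (351, 238, 17, 21) [ 401. -269.]
chg (172, 235, 92, 65) [348. 141.]
chg (79, 228, 17, 23) [429. 525.]
chg (261, 226, 7, 6) [459.   7.]
chg (276, 224, 6, 7) [463. -36.]
chg (400, 223, 13, 15) [ 454. -411.]
chg (390, 223, 15, 22) [ 443. -384.]
chg (291, 221, 8, 11) [466. -83.]
chg (261, 219, 7, 4) [483.   7.]
chg (277, 198, 8, 9) [539. -43.]
chg (261, 198, 8, 7) [542.   5.]
chg (291, 197, 10, 8) [543. -88.]
chg (290, 181, 9, 9) [591. -84.]
chg (260, 179, 9, 8) [599.   7.]
chg (167, 175, 9, 10) [609. 289.]
chg (0, 174, 172, 126) [436. 530.]
chg (174, 171, 11, 10) [622. 266.]
chg (343, 164, 22, 16) [ 634. -267.]
chg (157, 164, 10, 9) [646. 320.]
chg (166, 159, 8, 11) [659. 297.]
```

The cartridge is seated: it met the floor at the home height with 15 N, and the cap's size matches. The scraper is in the dish at (634,-267). Now I turn the isolator on.

```bash
python3 - <<'E'
from h import *
print(go(624.3,287,115,.12))
E
```

```text
(array([ 0.2435, -0.0144,  0.125 ]), array([ 0.001,  0.001, -0.293]))
```

>>> send_rows(targets=[0.035,-0.003,0,0,0,-0.1,1,0.075,-0.006,0,0,0,-0.2,1,0.115,-0.009,0,0,0,-0.293,1,0.155,-0.012,0.01,0,0,-0.293,1,0.19,-0.0144,0.03,0,0,-0.293,1,0.22,-0.0144,0.06,0,0,-0.293,1,0.2435,-0.0144,0.09,0,0,-0.293,1,0.2435,-0.0144,0.125,0,0,-0.293,1,0.2435,-0.0144,0.125,0,0,-0.293,1,0.2435,-0.0144,0.125,0,0,-0.293,1,0.2435,-0.0144,0.125,0,0,-0.293,1,0.2435,-0.0144,0.125,0,0,-0.293,1])

```text
clock: 29.38
eef_pos: [625.1, 287.9, 117.9]
tcp_rot: [-3.141, -0.001, 0.12]
contact_force: [0.3, -0.2, 1.0]
opening: 0.999
grasp_force: 0.0
```

```bash
python3 - <<'E'
from h import *
s=r.sense();print(s['eef_pos'],s['tcp_rot'],go(624.3,287,58,.12))
E
```

```text
[625.09848347 287.91448994 117.90876621] [-3.14144092e+00 -1.16804315e-03  1.20164159e-01] (array([-0.001 ,  0.0008,  0.0599]), array([-0.   , -0.001,  0.   ]))
```

>>> send_rows(targets=[-0.0005,0.0005,0.03,0,0,0,1,-0.0005,0.0005,0.058,0,0,0,1,-0.0005,0.0005,0.058,0,0,0,1,-0.0005,0.0005,0.058,0,0,0,-1,-0.0005,0.0005,0.058,0,0,0,-1,-0.0005,0.0005,0.058,0,0,0,-1,-0.0005,0.0005,0.058,0,0,0,-1,-0.0005,0.0005,0.058,0,0,0,-1,-0.0005,0.0005,0.058,0,0,0,-1,-0.0005,0.0005,0.058,0,0,0,-1,-0.0005,0.0005,0.058,0,0,0,-1,-0.0005,0.0005,0.058,0,0,0,-1], grip_force=50)

```text
clock: 30.38
eef_pos: [624.4, 286.6, 59.0]
tcp_rot: [3.141, 0.0, 0.12]
contact_force: [-1.5, -1.7, 6.6]
opening: 0.151
grasp_force: 49.6
```

>>> send_rows(targets=[0,0,0,0,0,-0.12,-1,0,0,0,0,0,-0.24,-1,0,0,0,0,0,-0.36,-1,0,0,0,0,0,-0.48,-1,0,0,0,0,0,-0.6,-1,0,0,0,0,0,-0.72,-1,0,0,0,0,0,-0.84,-1,0,0,0,0,0,-0.96,-1,0,0,0,0,0,-1.05,-1,0,0,0,0,0,-1.075,-1,0,0,0,0,0,-1.075,-1,0,0,0,0,0,-1.075,-1])

```text
clock: 31.38
eef_pos: [624.2, 286.9, 59.0]
tcp_rot: [-3.141, 0.0, 1.194]
contact_force: [-1.9, 0.1, 6.9]
opening: 0.154
grasp_force: 49.5
```

```bash
python3 - <<'E'
from h import *
s=r.sense();print(s['eef_pos'],s['tcp_rot'],s['contact_force'],s['wrist_torque'],s['grasp_force'])
E
```

```text
[624.23321465 286.88379462  58.98271354] [-3.14111719e+00  2.36228565e-04  1.19389004e+00] [-1.9091091   0.07887587  6.94499375] [-0.10063846  0.34468563 -0.4736478 ] 49.51321721076965
```

>>> send_rows(targets=[0,0,0,0,0,-0.03,-1,0,0,0,0,0,-0.03,-1,0,0,0,0,0,-0.03,-1])

```text
clock: 31.63
eef_pos: [624.3, 287.1, 59.0]
tcp_rot: [-3.141, -0.0, 1.223]
contact_force: [-1.4, -0.1, 6.2]
opening: 0.151
grasp_force: 54.0
```

```bash
python3 - <<'E'
from h import *
s=r.sense();print(s['tcp_rot'],s['wrist_torque'])
E
```

```text
[-3.14108205e+00 -3.23280174e-04  1.22311447e+00] [ 0.10249166  0.3043633  -0.81945365]
```

>>> send_rows(targets=[0,0,0,0,0,0.0,1,0,0,0,0,0,0,1,0,0,0,0,0,0,1,0,0,0,0,0,0,1,0,0,0,0,0,0,1,0,0,-0.03,0,0,0,1,0,0,-0.07,0,0,0,1,0,0,-0.11,0,0,0,1,0,0,-0.15,0,0,0,1,-0.04,0.04,-0.19,0,0,0,1,-0.07,0.07,-0.22,0,0,0,1,-0.07,0.07,-0.22,0,0,0,1])

```text
clock: 32.63
eef_pos: [666.8, 196.3, 280.1]
tcp_rot: [3.141, 0.0, 1.226]
contact_force: [0.1, -0.1, 0.2]
opening: 0.997
grasp_force: 0.0
```

```bash
python3 - <<'E'
from h import *
import pickle
f=grab('wrist','w14.png');s=r.sense();print(s['eef_pos'],s['tcp_rot'],f['xyz'])
g=f['color'].max(2);p=proj(f,(624,287,81)).astype(int);print(p)
m=np.zeros_like(g);a,b=max(p[1]-50,0),p[1]+50;m[a:b,p[0]-50:p[0]+50]=((g<38)*255)[a:b,p[0]-50:p[0]+50]
for k in cv2.findContours(m,0,2)[0]:
    if cv2.contourArea(k)>100:
        bx=cv2.boxPoints(cv2.minAreaRect(k));P=np.array([onz(f,*q,81)[:2] for q in bx]);e=max((P[1]-P[0],P[2]-P[1]),key=np.linalg.norm);print(P.round(1).tolist(),np.degrees(np.arctan2(e[1],e[0])))
t=grab('top','t5.png')
T0=pickle.load(open('F0.pkl','rb'))['top']['color']
df=(cv2.absdiff(T0,t['color']).max(2)>40).astype(np.uint8);df[300:]=0
for kk in cv2.findContours(df,0,2)[0]:
    if cv2.contourArea(kk)>12: u,v,w,h=cv2.boundingRect(kk);print('chg',(u,v,w,h),onz(t,u+w/2,v+h/2,20)[:2].round())
E
```

```text
[670.79994466 191.48065651 284.68806247] [ 3.13404739e+00 -6.41372504e-04  1.22318506e+00] [692.00194611 263.96663465 422.24739349]
[190 102]
[[633.0, 318.7], [648.0, 313.3], [622.8, 253.2], [606.9, 258.9]] -112.70642714383128
chg (351, 238, 17, 21) [ 401. -269.]
chg (102, 230, 19, 23) [423. 454.]
chg (400, 223, 13, 15) [ 454. -411.]
chg (390, 223, 15, 22) [ 443. -384.]
chg (141, 213, 47, 48) [436. 300.]
chg (261, 198, 8, 7) [542.   5.]
chg (291, 197, 10, 8) [543. -88.]
chg (133, 195, 9, 23) [527. 386.]
chg (94, 190, 10, 59) [488. 498.]
chg (290, 181, 9, 9) [591. -84.]
chg (108, 167, 29, 23) [614. 439.]
chg (343, 164, 22, 16) [ 634. -267.]
chg (157, 156, 35, 43) [617. 281.]
chg (169, 148, 7, 8) [699. 291.]
chg (196, 99, 132, 201) [548.  14.]
chg (140, 63, 7, 8) [995. 402.]
chg (103, 39, 30, 57) [993. 486.]
chg (87, 1, 16, 38) [1175.  580.]
chg (181, 0, 9, 27) [1200.  274.]
chg (102, 0, 100, 130) [1003.  375.]
```

```bash
python3 -c "
from h import *
print(r.sign_off())"
```

```text
the job is handed in; nothing more can be done
None
```

The job is done and handed in: isolator turned off, all five chips wiped into the tray, scraper standing in the dish, cartridge fully home in its dock, then the isolator turned fully on. The last top image also differed near the soap, lotion and tumbler; I put that down to the arm's shadow and did not check further.

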